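Set the coupling gap of a saw feed drive

TASK

Get this saw feed drive ready to run: put the gap gauge down between the two coupling flanges until its shoulder rests on their rims, let go of it and push the motor up until the flanges close on the gauge, then draw the gauge out without shifting the motor and stand it back in its wooden block. Every grease-cup cap on the lubricator bar must be screwed down tight (a loose one turns when tried; leave the cups standing in their sockets), and the guard set squarely over the coupling with its feet on the base plate. Leave the other things on the bench where they are.

Things in the scene. Friction and masses are not known exactly. Their poses are not given: they have to be found in the camera images.
- drive: The drive on its fixed grey base plate, 170 x 520 x 10 mm. Origin on the bench below the face of the fixed coupling flange; y along the shaft (75 mm up) to the motor, z up. Plate from y = -210 to 310 mm, flat and bare beside the coupling (y = -70 to 70). Green bearing blocks 111 mm high at y = -88 and -168 (34 mm wide), belt sheave of 100 mm diameter at y = -246 to -212.
- coupling (a point): Centre of the face of the fixed coupling flange, on the shaft axis; axes as the drive's. Both flanges are dark steel discs of 76 mm diameter, 22 mm thick, with flat faces, and a 46 mm hub 22 mm long behind each; the rims' tops are 113 mm above the bench. The gap between the faces is open and empty right across.
- motor (a joint): Width of the gap between the two flange faces (m): how far the blue motor stands back on its rails. 0: faces touch; grows as the motor slides to the drive's +y, up to 0.035. The motor stays where it is left; sliding it takes about 6 N (more when fast: 60 N per m/s).
- motor_box (a point): Centre of the top of the motor's terminal box, 60 mm (drive x) by 64 mm (drive y), its top 171 mm above the bench, standing 43 mm proud of the round motor frame (top 128 mm above the bench, reaching 78 mm farther in +y). It moves with the motor and may be pushed or gripped. Axes as the drive's.
- gauge: The gap gauge: steel blade 8 mm thick (y), 40 wide (x), 55 long, pointing down; above it a steel shoulder plate 56 x 56 x 8 mm, then a dark wooden handle 36 (x) by 24 mm (y), 8 to 68 mm above the origin. Origin: centre of the shoulder's underside, z up the handle. About 0.28 kg. Starts in its block; stands by itself in the coupling gap with the shoulder on the rims.
- slot (a point): Centre of the mouth of the slot in the gauge's wooden block (fixed, 110 x 85 mm), at its top, 65 mm above the bench. The slot is 47 mm long (x), 15 mm wide (y), 60 mm deep. The gauge stands in it with its shoulder on the block, its origin at this point, its y along the slot's y.
- guard: Aluminium coupling guard, an upturned U standing on two feet: 108 mm over the sides (x), 100 inside, 144 over the feet, 100 long (y), ends open; top 114 high, 110 inside. Dark handle bar on top: 14 (x) by 82 (y) by 12 mm, centre 150 above the feet, 30 mm free under it. Origin: centre at foot level. About 0.55 kg. In place its feet are on the base plate (10 mm up), y along the shaft.
- cap1_top (a point): Centre of the top of the screw cap of grease cup 1, if fitted: brass, knurled, 46 mm diameter, 34 mm high, top 93 mm above the bench, axis upright. The cup under it (steel, 40 mm square, top 55 mm up, 0.4 kg) only stands in a square socket, which keeps it from turning more than a few degrees; five sockets, 80 mm apart, in a fixed bar 64 x 420 x 40 mm.
- cap1 (a joint): How far this cap is unscrewed (rad): 0 is tight against its stop, up to 2.4; it grows as the cap turns anticlockwise seen from above, so it is tightened clockwise. It turns against about 0.12 N m and stays where it is left; a tight cap does not turn.
- cap2_top (a point): Centre of the top of the screw cap of grease cup 2, if fitted: brass, knurled, 46 mm diameter, 34 mm high, top 93 mm above the bench, axis upright. The cup under it (steel, 40 mm square, top 55 mm up, 0.4 kg) only stands in a square socket, which keeps it from turning more than a few degrees; five sockets, 80 mm apart, in a fixed bar 64 x 420 x 40 mm.
- cap2 (a joint): How far this cap is unscrewed (rad): 0 is tight against its stop, up to 2.4; it grows as the cap turns anticlockwise seen from above, so it is tightened clockwise. It turns against about 0.12 N m and stays where it is left; a tight cap does not turn.
- cap3_top (a point): Centre of the top of the screw cap of grease cup 3, if fitted: brass, knurled, 46 mm diameter, 34 mm high, top 93 mm above the bench, axis upright. The cup under it (steel, 40 mm square, top 55 mm up, 0.4 kg) only stands in a square socket, which keeps it from turning more than a few degrees; five sockets, 80 mm apart, in a fixed bar 64 x 420 x 40 mm.
- cap3 (a joint): How far this cap is unscrewed (rad): 0 is tight against its stop, up to 2.4; it grows as the cap turns anticlockwise seen from above, so it is tightened clockwise. It turns against about 0.12 N m and stays where it is left; a tight cap does not turn.
- cap4_top (a point): Centre of the top of the screw cap of grease cup 4, if fitted: brass, knurled, 46 mm diameter, 34 mm high, top 93 mm above the bench, axis upright. The cup under it (steel, 40 mm square, top 55 mm up, 0.4 kg) only stands in a square socket, which keeps it from turning more than a few degrees; five sockets, 80 mm apart, in a fixed bar 64 x 420 x 40 mm.
- cap4 (a joint): How far this cap is unscrewed (rad): 0 is tight against its stop, up to 2.4; it grows as the cap turns anticlockwise seen from above, so it is tightened clockwise. It turns against about 0.12 N m and stays where it is left; a tight cap does not turn.
- cap5_top (a point): Centre of the top of the screw cap of grease cup 5, if fitted: brass, knurled, 46 mm diameter, 34 mm high, top 93 mm above the bench, axis upright. The cup under it (steel, 40 mm square, top 55 mm up, 0.4 kg) only stands in a square socket, which keeps it from turning more than a few degrees; five sockets, 80 mm apart, in a fixed bar 64 x 420 x 40 mm.
- cap5 (a joint): How far this cap is unscrewed (rad): 0 is tight against its stop, up to 2.4; it grows as the cap turns anticlockwise seen from above, so it is tightened clockwise. It turns against about 0.12 N m and stays where it is left; a tight cap does not turn.
- oil_bottle: Grey oil bottle, 64 mm diameter, 170 mm high; bystander. Origin under its centre.
- bolt_jar: Jar of 68 mm diameter, 85 mm high; bystander. Origin under its centre.
- spanner: Spanner about 200 mm long lying along its x; bystander.
- hammer: Hammer about 280 mm long lying along its x; bystander.
- brush: Brush about 200 mm long lying along its x; bystander.
- offcut: Board offcut 190 x 70 x 25 mm; bystander. Origin under its centre.
- wedge: Stepped wooden wedge 120 x 45 x 24 mm; bystander. Origin under its centre.
Mind the look-alikes: they are no part of the job. Leave any blue look-alike of the part that bears cap5_top alone.

How it is judged:
By the outcome, as a careful person would: the job done as asked, in the order asked, and still so for the second after the job is handed in, with the robot touching nothing.
Of cup1, cup2, cup3, cup4, cup5 only 3 to 5 are there at a start; the rules pass over those that are not, and their reading is None.
At some moment in a run one of guard may be knocked a few centimetres aside while the robot is not near it.
It also fails if it takes over 200 s, if anything falls off the work surface, if the arm or the gripper's body presses on something with over 40 N, if the wrist force passes 120 N, or if a joint passes its speed limit or range.

ROBOT

A 6-joint arm with a two-finger parallel gripper is mounted at the origin on the work surface. World frame = base frame: x ahead of the robot, y to its left, z up, the work surface at z = 0. Lengths are in m, angles in rad, forces in N, time in s.
With the tool pointing down it reaches from about 0.375 to 0.975 m from the base axis. Payload 3.8 kg.
Tool frame: the origin (TCP) lies midway between the tips of the shut fingers; the grasp point (between the pads) lies 19 mm behind it; x points along the fingers, z is the direction in which the jaws open and shut, and the axes are right-handed (so a half turn about x gives the same grasp; the last joint's range is limited). The gripper opens to 85 mm and grips with 20 to 120 N. Pads are 22 mm wide; open, the fingers measure 114 mm over their backs; the gripper's body (76 mm by 85 mm) begins 54 mm behind the grasp point. The pads swing forward as they close: fully open they stand 13 mm farther back than shut.
Start: joints at [-1.218, 0.264, 1.604, -0, 1.274, -0.037], TCP at [0.256, -0.624, 0.231] pointing down, gripper open.
Joint ranges: [-2.63, 2.63], [-0.94, 2.18], [0.31, 2.57], [-1.31, 4.45], [0, 2.66], [-2.55, 2.55]. Speed limits (rad/s): [2.57, 2.57, 3.14, 3.14, 3.14, 3.14].

INTERFACE

Orientations are given as a rotation vector (axis times angle).
In Python, from workcell import * gives the robot as it stands. The module is installed in compiled form; this text tells all that it offers.
- The arm moves only by the tool carry_out, never from a script. Its arguments are lists of equal length, an entry for each row: "offset": the shift along the tool's x, y, z in cm, a list of three; "delta_rot": the turn, a rotation vector about the tool's x, y, z in degrees, a list of three. A call has exactly 5 rows; each row shifts and turns the commanded pose from where the row before left it, along the tool's axes as they then stand; what a row does not reach is not made up. A row lasts 1/12 s, in which the tool goes at most 41.7 mm and 7.16 degrees, less where a joint would pass 70% of its speed; a pose out of reach is approached as far as the arm can. A call is refused whole if a number of a shift passes 4.17 or a number of a turn 7.16, either way. A call with a gripper value outside its range is refused whole. "fingers" is the opening, from -1 (shut) to 1 (fully open), set as the call begins (left out, the last holds). The fingers move at their own pace and stop on an object; "newtons" is the grip in N (left out, the last holds). Time passes only in rows, so rows that do not move let the fingers close, or fill a call up. It gives the time, the measured TCP pose, the force and the opening at its end, in the units of the state.
- read_state(): the state, without advancing time (a new reading comes with each control period).
- read_camera(name): name is "scene" or "top"; returns (picture, depth): 384x512x3 uint8, red, green, blue; 384x512 float32, m along the optical axis (not along the pixel's ray), 0 where there is no reading.
- get_calibration(name): a dict with "fx", "fy", "cx", "cy" (pixels), "R" (3x3) and "t" (3): a world point X has camera coordinates R X + t. Camera axes: x right, y down, z forward; pixel columns grow to the right and rows downward; lengths in m; the calibration is good to about 2 mm. A picture is of the moment at which its call begins. get_calibration takes no time and is no camera call.
- finish_job(): hands the job in, once; it reports no verdict.
The state is a dict: "time": time; "q": joint angles; "joint_vel": joint speeds; "joint_torque": joint torques, N m; "tool_pos": TCP position; "tcp_rot": TCP orientation; "wrist_force": force on the tool from outside, world axes, zero at the start; "torque": the same for the moment, N m; "width": opening from 0.0 (shut) to 1.0 (fully open).
Only numpy, scipy, OpenCV 4.12 (cv2) and the standard library are available. Lean on these libraries where they do the work, as an engineer would, in place of code of your own. Each camera call takes 0.05 s, during which the arm holds its last target. There are 200 camera calls.

## Working session

There is one attempt and no reset: what is moved stays moved. The work goes in short steps, Python scripts to look and compute and a tool call to move; the robot and the scene stay as the last step left them, time stands still between calls to the robot, and variables do not carry over. Pictures are saved under pics/ and viewed, about 12 in all and at most 16, crops included, and the job is handed in when it is done.

Besides the shell and the picture viewer there is one more tool, called after ">>>" by a JSON object that holds its "fn" and its "kwargs", one argument or row to a line. carry_out: Moves the arm, as the interface text tells. Its arguments: {"type":"object","properties":{"offset":{"type":"array"},"delta_rot":{"type":"array"},"fingers":{"type":"number"},"newtons":{"type":"number"}},"required":["offset","delta_rot"]}

```bash
mkdir -p pics
python3 - <<'E'
from workcell import *
import cv2,numpy as np
s=read_state();print({k:np.round(v,3) for k,v in s.items()})
for n in("scene","top"):
    p,d=read_camera(n);c=get_calibration(n);R=np.array(c["R"])
    print(n,c["fx"],c["fy"],c["cx"],c["cy"],R.round(3).tolist(),np.round(-R.T@c["t"],3))
    cv2.imwrite(f"pics/{n}0.png",cv2.resize(p[...,::-1],(800,600),interpolation=cv2.INTER_CUBIC))
    np.savez(f"{n}0.npz",p=p,d=d)
E
```

```text
{'time': np.float64(0.0), 'q': array([-1.218,  0.265,  1.605, -0.   ,  1.274, -0.037]), 'joint_vel': array([ 0.001,  0.002,  0.   ,  0.   , -0.   ,  0.001]), 'joint_torque': array([ 2.0000e-03, -5.1510e+01, -3.6731e+01, -0.0000e+00,  1.3000e-02,
       -0.0000e+00]), 'tool_pos': array([ 0.256, -0.624,  0.23 ]), 'tcp_rot': array([ 0.919,  1.371, -0.917]), 'wrist_force': array([ 0.327, -0.316,  0.202]), 'torque': array([-0.09 , -0.04 ,  0.001]), 'width': np.float64(1.0)}
scene 475.74252374350704 475.74252374350704 264.40318821145854 190.3941547473055 [[0.644, 0.765, 0.016], [0.537, -0.438, -0.721], [-0.544, 0.473, -0.693]] [ 1.446 -0.783  1.278]
top 347.87867566121906 347.87867566121906 255.7645986611736 190.55581857422536 [[-0.028, -0.999, 0.027], [-0.998, 0.026, -0.061], [0.06, -0.029, -0.998]] [0.472 0.031 1.251]
```

View pics/top0.png

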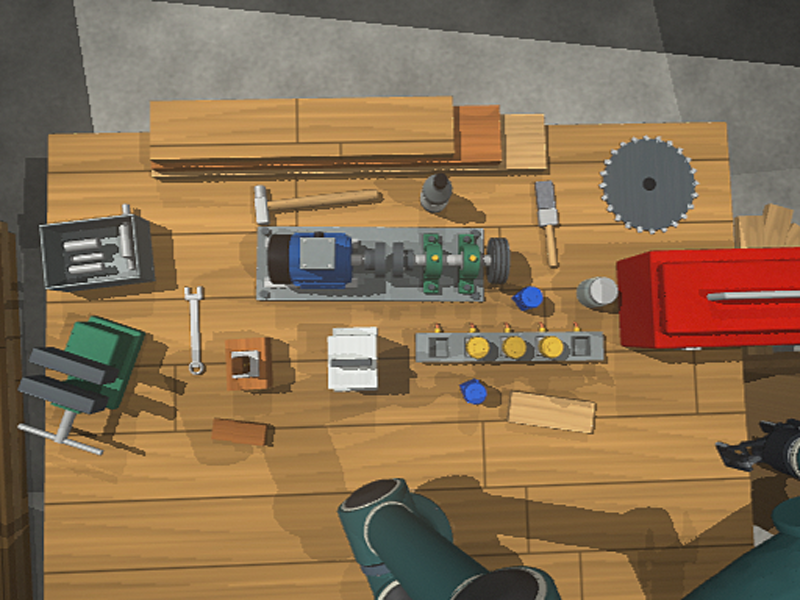

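View pics/scene0.png

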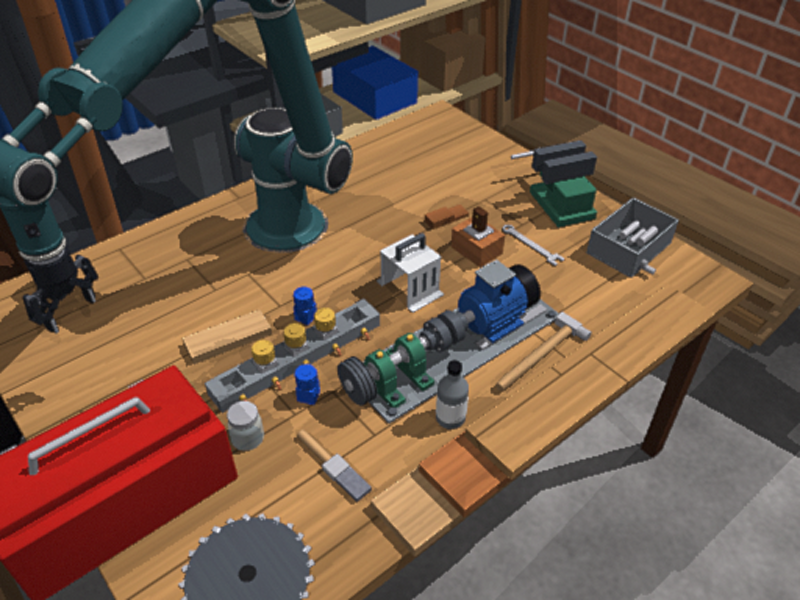

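The top view (800×600) shows the drive at (370,263) with the motor to the left. The gauge in its block is at (247,362) and the guard is at (353,360). Three brass caps sit at (478,347), (515,347) and (552,347). The blue look-alike cups at (528,297) and (474,391) stand off the bar, so I'll leave them alone.

```bash
cat > h.py <<'E'
from workcell import *
import cv2,numpy as np
def cloud(n,p=None,d=None):
    if p is None: p,d=read_camera(n)
    c=get_calibration(n);R=np.array(c["R"]);v,u=np.mgrid[:384,:512]
    X=np.stack([(u-c["cx"])/c["fx"]*d,(v-c["cy"])/c["fy"]*d,d],-1)-np.array(c["t"])
    return p,np.where(d[...,None]>0,X@R,np.nan)
def rect(P):
    (c,s,a)=cv2.minAreaRect((P[:,:2]*1000).astype(np.float32)); return np.round(c,1),np.round(s,1),round(a,1)
def band(X,lo,hi,box):
    x0,x1,y0,y1=box
    m=(X[...,2]>lo)&(X[...,2]<hi)&(X[...,0]>x0)&(X[...,0]<x1)&(X[...,1]>y0)&(X[...,1]<y1)
    return X[m]
E
python3 - <<'E'
from h import *
T=np.load("top0.npz");S=np.load("scene0.npz")
p,X=cloud("top",T["p"],T["d"]);ps,Y=cloud("scene",S["p"],S["d"])
for n,(u,v) in dict(plateTL=(258,228),plateBR=(483,300),cap4=(478,347),cap3=(515,347),cap2=(552,347),block=(240,380),gauge=(247,362),guard=(353,340),gh=(353,363),box=(317,252),sock=(438,347),sock2=(581,347),fl1=(372,250),fl2=(396,250)).items():
    print(n,X[int(v*.64),int(u*.64)].round(3))
def show(n,lo,hi,box):
    for k,Z in(("T",X),("S",Y)):
        P=band(Z,lo,hi,box)
        if len(P)>8: print(n,k,len(P),rect(P),np.median(P,0).round(4))
c=X[int(347*.64),int(515*.64)]
def B(u,v,r): c=X[int(v*.64),int(u*.64)];return (c[0]-r,c[0]+r,c[1]-r,c[1]+r)
for n,u in(("c478",478),("c515",515),("c552",552)): show(n,.085,.1,B(u,347,.035))
show("box",.16,.18,B(317,252,.07))
show("block",.055,.068,B(247,362,.1))
show("shoulder",.069,.08,B(247,362,.05))
show("handle",.12,.14,B(247,362,.06))
show("guardtop",.105,.12,B(353,340,.12))
show("guardbar",.15,.165,B(353,363,.09))
b=B(372,262,.3)
c=X[int(264*.64),int(370*.64)]
show("plate",.006,.014,(c[0]-.13,c[0]+.13,c[1]-.35,c[1]+.35))
b=B(511,347,.2);show("bar",.03,.045,(b[0]+.15,b[1]-.15,b[2]-.1,b[3]+.1))
E
```

```text
plateTL [0.718 0.314 0.013]
plateBR [ 0.537 -0.197  0.004]
cap4 [ 0.432 -0.164  0.095]
cap3 [ 0.43  -0.245  0.091]
cap2 [ 0.428 -0.325  0.095]
block [0.376 0.347 0.063]
gauge [0.417 0.321 0.097]
guard [0.457 0.1   0.114]
gh [0.41  0.099 0.155]
box [0.633 0.164 0.174]
sock [ 0.432 -0.089  0.007]
sock2 [ 0.423 -0.416  0.01 ]
fl1 [0.646 0.054 0.091]
fl2 [0.642 0.004 0.108]
c478 T 153 (array([ 431.6, -165.9]), array([44.3, 44.9]), 62.4) [ 0.4321 -0.1652  0.092 ]
c478 S 112 (array([ 432.9, -165.2]), array([43.3, 49.4]), 70.2) [ 0.4343 -0.1657  0.0932]
c515 T 153 (array([ 430.1, -245.3]), array([45.3, 44.5]), 70.1) [ 0.4303 -0.2445  0.0923]
c515 S 124 (array([ 429.1, -245.2]), array([48. , 46.3]), 19.1) [ 0.434 -0.246  0.093]
c552 T 152 (array([ 428.5, -325.2]), array([44.1, 43.6]), 45.6) [ 0.4283 -0.3243  0.092 ]
c552 S 129 (array([ 429. , -324.8]), array([44.4, 46.1]), 0.4) [ 0.4323 -0.3268  0.093 ]
box T 437 (array([632., 163.]), array([66.1, 60.6]), 88.9) [0.6311 0.1637 0.1706]
box S 286 (array([636.7, 163.9]), array([73. , 79.1]), 84.5) [0.6347 0.1616 0.1717]
block T 547 (array([410.3
[... 512 characters left out ...]
array([409.9, 101.4]), array([ 97.9, 107.2]), 88.8) [0.4168 0.1011 0.1129]
guardtop S 434 (array([410. , 102.1]), array([112.6, 105.3]), 1.7) [0.4259 0.0984 0.1143]
guardbar T 116 (array([410.5, 102. ]), array([81.4, 12.8]), 88.6) [0.4114 0.1049 0.1549]
guardbar S 74 (array([412.3, 104.1]), array([80.3, 18.8]), 89.8) [0.4128 0.1007 0.1555]
plate T 2913 (array([618. ,  61.1]), array([259. , 690.9]), 0.2) [0.602  0.0229 0.0093]
plate S 1493 (array([618.6,  61.1]), array([259.4, 697.5]), 0.2) [0.6784 0.0294 0.01  ]
bar T 1366 (array([ 430.8, -274.7]), array([ 81.2, 478.3]), 1.4) [ 0.4319 -0.2388  0.0389]
bar S 1206 (array([ 430.7, -196.4]), array([516.4,  74.5]), 89.3) [ 0.4435 -0.2771  0.0394]
```

Run:
```python
from h import *
T=np.load("top0.npz");p,X=cloud("top",T["p"],T["d"])
hsv=cv2.cvtColor(p,cv2.COLOR_RGB2HSV)
m=(hsv[...,1]<60)&(abs(X[...,2]-.01)<.008)&(X[...,0]>.5)&(X[...,0]<.74)&(X[...,1]>-.22)&(X[...,1]<.36)
m=cv2.morphologyEx(m.astype(np.uint8),cv2.MORPH_OPEN,np.ones((3,3)))>0
print("plate",rect(X[m]))
m=(hsv[...,1]<60)&(abs(X[...,2]-.04)<.008)&(X[...,0]>.37)&(X[...,0]<.48)&(X[...,1]>-.5)&(X[...,1]<0)
print("bar",rect(X[m]))
# height profile along shaft
for y in np.arange(-.05,.10,.004):
    q=X[(abs(X[...,1]-y)<.002)&(abs(X[...,0]-.628)<.05)]
    print(round(y,3),(q[:,2].max()*1000).round(0), (np.percentile(q[q[:,2]>.1][:,0],[0,50,100])*1000).round(0) if (q[:,2]>.1).any() else "")
r=cv2.resize(p[140:190,200:300,::-1],(800,400),interpolation=cv2.INTER_CUBIC)
r2=cv2.resize(p[210:260,140:240,::-1],(800,400),interpolation=cv2.INTER_CUBIC)
S=np.load("scene0.npz")["p"]
r3=cv2.resize(S[180:250,230:350,::-1],(600,350),interpolation=cv2.INTER_CUBIC)
cv2.imwrite("pics/c1.png",np.vstack([cv2.resize(r,(600,250)),r3]))
```

```text
plate (array([628.8,  61.7]), array([516.7, 170.4]), 87.9)
bar (array([ 430.6, -246.8]), array([420.4,  64. ]), 88.9)
-0.05 90.0 
-0.046 87.0 
-0.042 88.0 
-0.038 90.0 
-0.034 102.0 [619. 622. 626.]
-0.03 101.0 [626. 626. 626.]
-0.026 98.0 
-0.022 98.0 
-0.018 99.0 
-0.014 109.0 [629. 632. 635.]
-0.01 114.0 [599. 624. 653.]
-0.006 116.0 [596. 623. 653.]
-0.002 114.0 [599. 625. 653.]
0.002 114.0 [600. 633. 653.]
0.006 115.0 [599. 628. 657.]
0.01 114.0 [599. 615. 648.]
0.014 14.0 
0.018 14.0 
0.022 14.0 
0.026 114.0 [627. 639. 653.]
0.03 114.0 [604. 627. 654.]
0.034 115.0 [603. 626. 650.]
0.038 117.0 [600. 628. 654.]
0.042 117.0 [601. 633. 654.]
0.046 114.0 [607. 622. 654.]
0.05 105.0 [597. 599. 600.]
0.054 97.0 
0.058 98.0 
0.062 99.0 
0.066 102.0 [624. 624. 624.]
0.07 99.0 
0.074 91.0 
0.078 91.0 
0.082 87.0 
0.086 90.0 
0.09 91.0 
0.094 92.0 
0.098 90.0
```

View pics/c1.png

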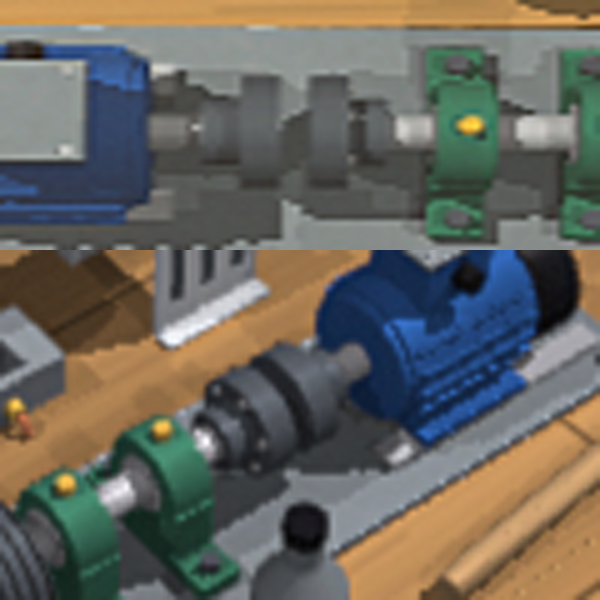

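Both views show an open gap of about 14 mm between the flanges, from y≈0.012 to y≈0.026. The drive's yaw is about -1.5 to -2°. Next I'll write a move planner.

```bash
cat >> h.py <<'E'
from scipy.spatial.transform import Rotation as Ro
def plan(pos,yaw=None,T=None):
    """print tool-frame offsets(cm) & x-turn(deg) to reach pos; yaw=world angle(deg) of tool z, tool x down"""
    s=read_state();p,R=(s["tool_pos"],Ro.from_rotvec(s["tcp_rot"]))
    M=R.as_matrix();a=np.degrees(np.arctan2(M[1,2],M[0,2]))
    print("t",round(s["time"],2),"pos",p.round(4),"toolx",M[:,0].round(3),"yaw",a.round(2),"q6",s["q"][5].round(2),"q",s["q"].round(2),"F",s["wrist_force"].round(1),"tq",s["torque"].round(2),"w",s["width"].round(3))
    if yaw is None: Rt=R
    else:
        yaw=a+((yaw-a+90)%180-90)
        c,n=np.cos(np.radians(yaw)),np.sin(np.radians(yaw))
        z=np.array([c,n,0]);x=np.array([0,0,-1.]);Rt=Ro.from_matrix(np.c_[x,np.cross(z,x),z])
        print("delta_rot deg",np.degrees((R.inv()*Rt).as_rotvec()).round(2))
    pos=np.atleast_2d(pos);q=p
    for w in pos: print("to",w,"offset cm",(Rt.inv().apply(w-q)*100).round(2));q=w
E
python3 - <<'E'
from h import *
plan([[.45,-.3,.3],[.45,.2,.3],[.4104,.333,.28],[.4104,.333,.087]],91)
E
```

```text
Traceback (most recent call last):
  File "h.py", line 19, in plan
    print("t",round(s["time"],2),"pos",p.round(4),"toolx",M[:,0].round(3),"yaw",a.round(2),"q6",s["q"][5].round(2),"q",s["q"].round(2),"F",s["wrist_force"].round(1),"tq",s["torque"].round(2),"w",s["width"].round(3))
                                                                                                                                                                                                   ^^^^^^^^^^^^^^^^
AttributeError: 'float' object has no attribute 'round'
```

```bash
sed -i 's/s\["width"\].round(3)/np.round(s["width"],3)/; s/p,R=(s\["tool_pos"\],/s={k:np.asarray(v) for k,v in s.items()};p,R=(s["tool_pos"],/; s/round(s\["time"\],2)/s["time"].round(2)/' h.py
python3 - <<'E'
from h import *
plan([[.45,-.3,.3],[.45,.2,.3],[.4104,.333,.28],[.4104,.333,.087]],91)
E
```

```text
t 0.1 pos [ 0.2563 -0.6237  0.2301] toolx [-0.001  0.002 -1.   ] yaw -67.67 q6 -0.04 q [-1.22  0.26  1.61 -0.    1.27 -0.04] F [ 0.7 -0.3 -0.4] tq [-0.02  0.   -0.01] w 0.997
delta_rot deg [ 2.133e+01 -1.200e-01  2.000e-02]
to [ 0.45 -0.3   0.3 ] offset cm [ -6.99  19.93 -32.03]
to [0.45 0.2  0.3 ] offset cm [  0.     0.87 -49.99]
to [0.4104 0.333  0.28  ] offset cm [  2.    -3.73 -13.37]
to [0.4104 0.333  0.087 ] offset cm [19.3  0.   0. ]
```

>>> {"fn": "carry_out", "kwargs": {
  "offset": [
    [-2.33, 0, 0],
    [-2.33, 0, 0],
    [-2.33, 0, 0],
    [0, 2, -3.2],
    [0, 2, -3.2]
  ],
  "delta_rot": [
    [7.1, 0, 0],
    [7.1, 0, 0],
    [7.1, 0, 0],
    [0, 0, 0],
    [0, 0, 0]
  ],
  "fingers": 1
}}

```text
time: 0.52
tool_pos: [0.2952, -0.561, 0.3029]
tcp_rot: [1.197, 1.213, -1.199]
wrist_force: [0.3, 1.0, -0.5]
width: 1.005
```

>>> {"fn": "carry_out", "kwargs": {
  "offset": [
    [0, 2, -3.2],
    [0, 2, -3.2],
    [0, 2, -3.2],
    [0, 2, -3.2],
    [0, 2, -3.2]
  ],
  "delta_rot": [
    [0, 0, 0],
    [0, 0, 0],
    [0, 0, 0],
    [0, 0, 0],
    [0, 0, 0]
  ]
}}

```text
time: 0.93
tool_pos: [0.3927, -0.396, 0.3006]
tcp_rot: [1.196, 1.218, -1.196]
wrist_force: [0.9, -0.5, 0.5]
width: 1.001
```

>>> {"fn": "carry_out", "kwargs": {
  "offset": [
    [0, 2, -3.2],
    [0, 2, -3.2],
    [0, 2, -3.2],
    [0, 0.07, -3.85],
    [0, 0.07, -3.85]
  ],
  "delta_rot": [
    [0, 0, 0],
    [0, 0, 0],
    [0, 0, 0],
    [0, 0, 0],
    [0, 0, 0]
  ]
}}

```text
time: 1.35
tool_pos: [0.451, -0.2219, 0.3004]
tcp_rot: [1.196, 1.219, -1.196]
wrist_force: [0.8, -0.1, 0.8]
width: 1.001
```

>>> {"fn": "carry_out", "kwargs": {
  "offset": [
    [0, 0.07, -3.85],
    [0, 0.07, -3.85],
    [0, 0.07, -3.85],
    [0, 0.07, -3.85],
    [0, 0.07, -3.85]
  ],
  "delta_rot": [
    [0, 0, 0],
    [0, 0, 0],
    [0, 0, 0],
    [0, 0, 0],
    [0, 0, 0]
  ]
}}

```text
time: 1.77
tool_pos: [0.45, -0.0295, 0.3008]
tcp_rot: [1.196, 1.218, -1.196]
wrist_force: [0.6, 0.2, -0.2]
width: 1.0
```

>>> {"fn": "carry_out", "kwargs": {
  "offset": [
    [0, 0.07, -3.85],
    [0, 0.07, -3.85],
    [0, 0.07, -3.85],
    [0, 0.07, -3.85],
    [0, 0.07, -3.85]
  ],
  "delta_rot": [
    [0, 0, 0],
    [0, 0, 0],
    [0, 0, 0],
    [0, 0, 0],
    [0, 0, 0]
  ]
}}

```text
time: 2.18
tool_pos: [0.45, 0.1631, 0.3009]
tcp_rot: [1.196, 1.218, -1.196]
wrist_force: [0.7, -0.3, -0.2]
width: 1.0
```

>>> {"fn": "carry_out", "kwargs": {
  "offset": [
    [0, 0.07, -3.85],
    [0.5, -0.93, -3.34],
    [0.5, -0.93, -3.34],
    [0.5, -0.93, -3.34],
    [0.5, -0.93, -3.34]
  ],
  "delta_rot": [
    [0, 0, 0],
    [0, 0, 0],
    [0, 0, 0],
    [0, 0, 0],
    [0, 0, 0]
  ]
}}

```text
time: 2.6
tool_pos: [0.4101, 0.3342, 0.2805]
tcp_rot: [1.195, 1.218, -1.196]
wrist_force: [0.5, 0.3, 0.1]
width: 0.996
```

Run:
```python
from h import *
plan([[.4105,.333,.24],[.4105,.333,.087]],91.5)
```

```text
t 2.6 pos [0.4101 0.3342 0.2805] toolx [-0.001 -0.    -1.   ] yaw -88.95 q6 2.19 q [ 0.64 -0.04  1.85 -0.    1.33  2.19] F [0.5 0.3 0.1] tq [ 0.01 -0.03 -0.07] w 0.996
delta_rot deg [-0.45  0.02  0.03]
to [0.4105 0.333  0.24  ] offset cm [4.05 0.04 0.12]
to [0.4105 0.333  0.087 ] offset cm [15.3  0.   0. ]
```

>>> {"fn": "carry_out", "kwargs": {
  "offset": [
    [3.8, 0.04, 0.12],
    [3.8, 0, 0],
    [3.8, 0, 0],
    [3.8, 0, 0],
    [3.8, 0, 0]
  ],
  "delta_rot": [
    [-0.45, 0, 0],
    [0, 0, 0],
    [0, 0, 0],
    [0, 0, 0],
    [0, 0, 0]
  ]
}}

```text
time: 3.02
tool_pos: [0.411, 0.3314, 0.0893]
tcp_rot: [1.19, 1.222, -1.19]
wrist_force: [-0.7, -0.1, 0.2]
width: 1.002
```

>>> {"fn": "carry_out", "kwargs": {
  "offset": [
    [0.35, 0, 0],
    [0, 0, 0],
    [0, 0, 0],
    [0, 0, 0],
    [0, 0, 0]
  ],
  "delta_rot": [
    [0, 0, 0],
    [0, 0, 0],
    [0, 0, 0],
    [0, 0, 0],
    [0, 0, 0]
  ],
  "fingers": -1,
  "newtons": 60
}}

```text
time: 3.43
tool_pos: [0.4138, 0.3331, 0.0909]
tcp_rot: [1.195, 1.22, -1.185]
wrist_force: [-0.1, 3.2, 2.2]
width: 0.299
```

>>> {"fn": "carry_out", "kwargs": {
  "offset": [
    [0, 0, 0],
    [0, 0, 0],
    [0, 0, 0],
    [0, 0, 0],
    [0, 0, 0]
  ],
  "delta_rot": [
    [0, 0, 0],
    [0, 0, 0],
    [0, 0, 0],
    [0, 0, 0],
    [0, 0, 0]
  ]
}}

```text
time: 3.85
tool_pos: [0.4138, 0.3331, 0.0909]
tcp_rot: [1.195, 1.22, -1.185]
wrist_force: [-0.2, 0.2, 7.4]
width: 0.274
```

Run:
```python
from h import *
plan([[.4105,.333,.28]])
```

```text
t 3.85 pos [0.4138 0.3331 0.0909] toolx [ 0.005  0.004 -1.   ] yaw -88.51 q6 2.18 q [ 0.63  0.12  2.05 -0.    0.96  2.18] F [-0.2  0.2  7.4] tq [-0.11  0.07  0.06] w 0.274
to [0.4105 0.333  0.28  ] offset cm [-18.91  -0.23  -0.06]
```

>>> {"fn": "carry_out", "kwargs": {
  "offset": [
    [-1, 0, 0],
    [-3, 0, 0],
    [-4, 0, 0],
    [-4, 0, 0],
    [-4, 0, 0]
  ],
  "delta_rot": [
    [0, 0, 0],
    [0, 0, 0],
    [0, 0, 0],
    [0, 0, 0],
    [0, 0, 0]
  ]
}}

```text
time: 4.27
tool_pos: [0.4108, 0.3309, 0.2496]
tcp_rot: [1.189, 1.221, -1.191]
wrist_force: [1.1, 0.5, -2.0]
width: 0.273
```

>>> {"fn": "carry_out", "kwargs": {
  "offset": [
    [-3.5, 0, 0],
    [0, 0, 0],
    [0, 0, 0],
    [0, 0, 0],
    [0, 0, 0]
  ],
  "delta_rot": [
    [0, 0, 0],
    [0, 0, 0],
    [0, 0, 0],
    [0, 0, 0],
    [0, 0, 0]
  ]
}}

```text
time: 4.68
tool_pos: [0.4103, 0.3305, 0.2805]
tcp_rot: [1.187, 1.222, -1.194]
wrist_force: [-0.3, -0.8, -3.3]
width: 0.273
```

Run:
```python
from h import *
plan([[.48,.25,.28],[.627,.0185,.28]],89)
p,X=cloud("scene");q,Z=cloud("top")
print("handle/shoulder",rect(band(Z,.205,.225,(.3,.5,.28,.4))))
cv2.imwrite("pics/g1.png",cv2.resize(p[20:180,190:420,::-1],(800,556),interpolation=cv2.INTER_CUBIC))
```

```text
t 4.68 pos [0.4103 0.3305 0.2805] toolx [-0.003 -0.002 -1.   ] yaw -88.52 q6 2.18 q [ 0.63 -0.04  1.85  0.    1.34  2.18] F [-0.3 -0.8 -3.3] tq [-0.01 -0.    0.02] w 0.273
delta_rot deg [2.48 0.14 0.19]
to [0.48 0.25 0.28] offset cm [0.05 7.11 7.93]
to [0.627  0.0185 0.28  ] offset cm [ 0.   15.1  22.89]
handle/shoulder (array([0., 0.]), array([0., 0.]), 0.0)
```

View pics/g1.png

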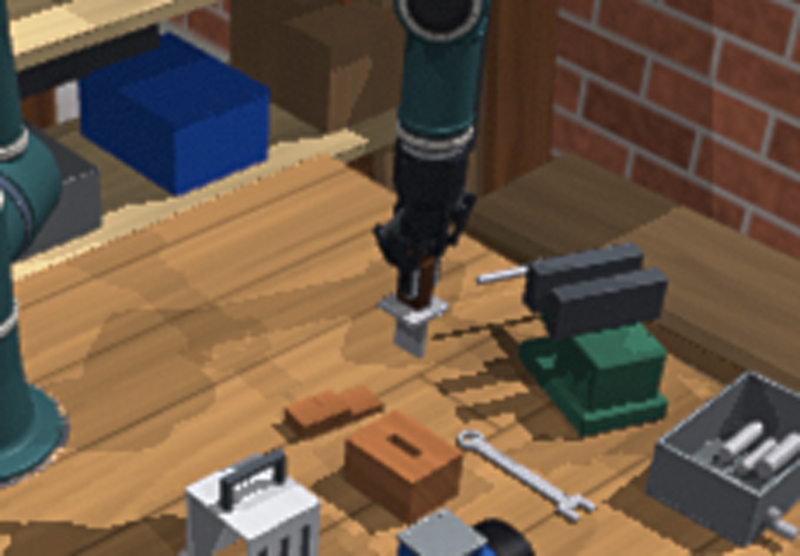

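>>> {"fn": "carry_out", "kwargs": {
  "offset": [
    [0, 0, 0],
    [0, 2.22, 3.08],
    [0, 2.22, 3.08],
    [0, 2.22, 3.08],
    [0, 2.22, 3.08]
  ],
  "delta_rot": [
    [2.5, 0.1, 0.2],
    [0, 0, 0],
    [0, 0, 0],
    [0, 0, 0],
    [0, 0, 0]
  ]
}}

```text
time: 5.2
tool_pos: [0.4979, 0.2054, 0.281]
tcp_rot: [1.222, 1.201, -1.22]
wrist_force: [0.8, -0.3, -1.6]
width: 0.275
```

>>> {"fn": "carry_out", "kwargs": {
  "offset": [
    [0, 2.22, 3.08],
    [0, 2.22, 3.08],
    [0, 2.22, 3.08],
    [0, 2.22, 3.08],
    [0, 2.22, 3.08]
  ],
  "delta_rot": [
    [0, 0, 0],
    [0, 0, 0],
    [0, 0, 0],
    [0, 0, 0],
    [0, 0, 0]
  ]
}}

```text
time: 5.62
tool_pos: [0.6064, 0.049, 0.2808]
tcp_rot: [1.224, 1.202, -1.221]
wrist_force: [0.4, 1.7, -1.2]
width: 0.275
```

>>> {"fn": "carry_out", "kwargs": {
  "offset": [
    [0, 2.22, 3.08],
    [3.5, 0, 0],
    [3.5, 0, 0],
    [0, 0, 0],
    [0, 0, 0]
  ],
  "delta_rot": [
    [0, 0, 0],
    [0, 0, 0],
    [0, 0, 0],
    [0, 0, 0],
    [0, 0, 0]
  ]
}}

```text
time: 6.03
tool_pos: [0.6251, 0.0196, 0.2083]
tcp_rot: [1.221, 1.207, -1.226]
wrist_force: [-0.2, 1.2, -2.0]
width: 0.273
```

Run:
```python
from h import *
plan([[.627,.0185,.209]],89)
p,X=cloud("scene");q,Z=cloud("top")
np.savez("hov.npz",p=p,X=X,q=q,Z=Z)
cv2.imwrite("pics/g2.png",cv2.resize(p[140:230,240:370,::-1],(780,540),interpolation=cv2.INTER_CUBIC))
# slot dark in top image
P=band(Z,.0,.058,(.375,.445,.305,.36));print("slot pts",len(P),rect(P) if len(P)>3 else "",P.mean(0))
P=band(Z,.06,.07,(.33,.49,.26,.4));print("blocktop",rect(P))
for n,A in(("S",X),("T",Z)):
    P=band(A,.172,.2,(.57,.69,-.03,.07));print(n,len(P),rect(P) if len(P)>5 else "",np.nanmean(P,0))
```

```text
t 6.03 pos [0.6251 0.0196 0.2083] toolx [-0.006  0.002 -1.   ] yaw -91.04 q6 1.58 q [-0.01  0.19  1.74  0.    1.22  1.58] F [-0.2  1.2 -2. ] tq [-0.01  0.01 -0.03] w 0.273
delta_rot deg [-0.04 -0.1   0.37]
to [0.627  0.0185 0.209 ] offset cm [-0.07  0.19  0.1 ]
slot pts 61 (array([411.4, 333.9]), array([48.9, 18.1]), 3.0) [0.40864626 0.34097116 0.03323278]
blocktop (array([410.4, 334.1]), array([109.7,  86.4]), 2.1)
S 154 (array([623.5,  19.6]), array([57.2, 59.7]), 86.7) [0.62890128 0.01251018 0.18990416]
T 105 (array([608.1,  20.1]), array([52.3, 24.3]), 88.4) [0.60410551 0.02096855 0.19238712]
```

View pics/g2.png

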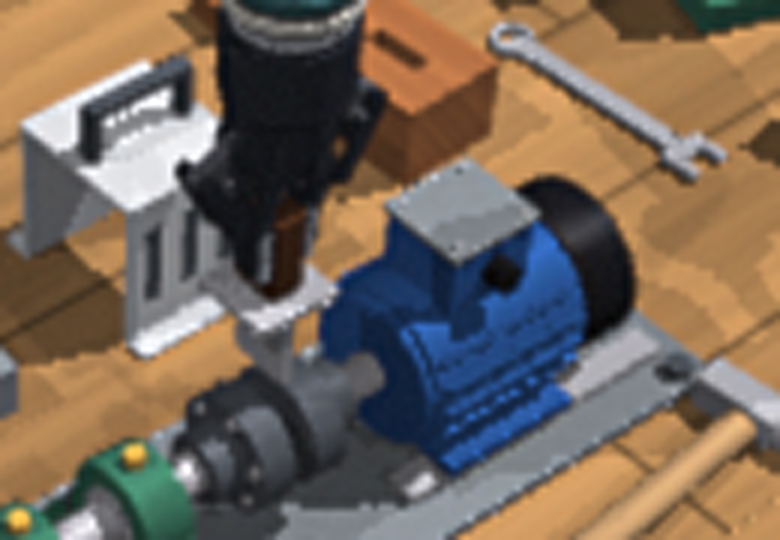

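The gauge hangs upright above the gap, its blade at about (290,350). I'll check the gap's y range in the scene cloud.

Run:
```python
from h import *
H=np.load("hov.npz");X=H["X"];Z=H["Z"];S=np.load("scene0.npz");_,Y=cloud("scene",S["p"],S["d"])
T=np.load("top0.npz");_,W=cloud("top",T["p"],T["d"])
for n,A in(("S0",Y),("Shov",X),("T0",W)):
    P=band(A,.100,.119,(.60,.66,-.03,.075))
    y=np.sort(P[:,1]-0*P[:,0]);g=np.diff(y);
    print(n,len(y),"ext",y[0].round(4),y[-1].round(4),"gaps",[(y[i].round(4),y[i+1].round(4)) for i in np.argsort(g)[-3:]])
    # motor-side yaw-corrected (1.5deg)
    y=np.sort(P[:,1]+.026*(P[:,0]-.627)*-1);
    print(np.histogram(y,bins=np.arange(-.022,.062,.003))[0])
P=band(X,.125,.165,(.58,.66,-.01,.05));print("blade S",len(P),rect(P),np.percentile(P,[2,50,98],axis=0).round(4))
```

```text
S0 204 ext -0.0197 0.0658 gaps [(np.float64(-0.0197), np.float64(-0.0151)), (np.float64(0.0157), np.float64(0.0249)), (np.float64(0.0523), np.float64(0.0615))]
[ 1  0  1 11 19 10 10  9 12 11 10  5  2  0  0  2 15 15 14 10  9 13  8 11
  2  0  0]
Shov 184 ext -0.0284 0.0669 gaps [(np.float64(-0.0257), np.float64(-0.0217)), (np.float64(0.053), np.float64(0.0594)), (np.float64(0.0141), np.float64(0.0262))]
[ 2  1  3  8 20 12  8 13  5 12 11  5  1  0  0  0 12 14 13  4  5  5 12  7
  2  1  0]
T0 218 ext -0.0291 0.064 gaps [(np.float64(0.0115), np.float64(0.0268)), (np.float64(0.048), np.float64(0.064)), (np.float64(-0.0291), np.float64(-0.0125))]
[ 0  0  0  7 13 15 16 13 14 14 13  8  0  0  0  0  9 16 13 14 14 15 13  9
  0  0  0]
blade S 56 (array([621. ,  18.4]), array([41.9, 11.2]), 6.9) [[0.6008 0.015  0.1279]
 [0.6276 0.0188 0.1416]
 [0.6414 0.0249 0.1611]]
```

>>> {"fn": "carry_out", "kwargs": {
  "offset": [
    [0.8, 0.1, 0],
    [0.8, 0, 0],
    [0.8, 0, 0],
    [0.8, 0, 0],
    [0.8, 0, 0]
  ],
  "delta_rot": [
    [0, 0, 0.3],
    [0, 0, 0],
    [0, 0, 0],
    [0, 0, 0],
    [0, 0, 0]
  ]
}}

```text
time: 6.55
tool_pos: [0.6294, 0.02, 0.1723]
tcp_rot: [1.227, 1.196, -1.215]
wrist_force: [-0.4, -0.3, -2.6]
width: 0.276
```

Run:
```python
from h import *
plan([[.627,.0195,.139]],89)
```

```text
t 6.55 pos [0.6294 0.02   0.1723] toolx [ 0.009  0.002 -1.   ] yaw -91.0 q6 1.58 q [-0.01  0.22  1.77  0.    1.14  1.58] F [-0.4 -0.3 -2.6] tq [ 0.    0.02 -0.01] w 0.276
delta_rot deg [ 0.  -0.1 -0.5]
to [0.627  0.0195 0.139 ] offset cm [ 3.33 -0.24  0.05]
```

>>> {"fn": "carry_out", "kwargs": {
  "offset": [
    [0.7, -0.1, 0],
    [0.7, 0, 0],
    [0.7, 0, 0],
    [0.5, 0, 0],
    [0.3, 0, 0]
  ],
  "delta_rot": [
    [0, 0, -0.4],
    [0, 0, 0],
    [0, 0, 0],
    [0, 0, 0],
    [0, 0, 0]
  ]
}}

```text
time: 6.97
tool_pos: [0.6282, 0.0198, 0.1426]
tcp_rot: [1.224, 1.202, -1.221]
wrist_force: [-0.1, 0.4, -2.3]
width: 0.274
```

>>> {"fn": "carry_out", "kwargs": {
  "offset": [
    [0.2, 0, 0],
    [0.15, 0, 0],
    [0.15, 0, 0],
    [0, 0, 0],
    [0, 0, 0]
  ],
  "delta_rot": [
    [0, 0, 0],
    [0, 0, 0],
    [0, 0, 0],
    [0, 0, 0],
    [0, 0, 0]
  ]
}}

```text
time: 7.38
tool_pos: [0.629, 0.0199, 0.1393]
tcp_rot: [1.225, 1.2, -1.22]
wrist_force: [-0.7, -0.3, -2.5]
width: 0.273
```

Run:
```python
from h import *
plan([[.627,.0195,.139]],89)
```

```text
t 7.38 pos [0.629  0.0199 0.1393] toolx [ 0.002  0.002 -1.   ] yaw -91.01 q6 1.58 q [-0.01  0.25  1.8   0.    1.09  1.58] F [-0.7 -0.3 -2.5] tq [-0.02 -0.03 -0.03] w 0.273
delta_rot deg [-0.01 -0.1  -0.14]
to [0.627  0.0195 0.139 ] offset cm [ 0.03 -0.2   0.04]
```

>>> {"fn": "carry_out", "kwargs": {
  "offset": [
    [0.1, 0, 0],
    [0.1, 0, 0],
    [0.1, 0, 0],
    [0, 0, 0],
    [0, 0, 0]
  ],
  "delta_rot": [
    [0, 0, 0],
    [0, 0, 0],
    [0, 0, 0],
    [0, 0, 0],
    [0, 0, 0]
  ]
}}

```text
time: 7.8
tool_pos: [0.6293, 0.0199, 0.1388]
tcp_rot: [1.225, 1.2, -1.219]
wrist_force: [-5.0, 0.2, 9.0]
width: 0.273
```

>>> {"fn": "carry_out", "kwargs": {
  "offset": [
    [0.1, 0, 0],
    [0.1, 0, 0],
    [0, 0, 0],
    [0, 0, 0],
    [0, 0, 0]
  ],
  "delta_rot": [
    [0, 0, 0],
    [0, 0, 0],
    [0, 0, 0],
    [0, 0, 0],
    [0, 0, 0]
  ]
}}

```text
time: 8.22
tool_pos: [0.6294, 0.0199, 0.1388]
tcp_rot: [1.225, 1.199, -1.219]
wrist_force: [-7.3, 0.0, 18.4]
width: 0.274
```

>>> {"fn": "carry_out", "kwargs": {
  "offset": [
    [-0.35, 0, 0],
    [0, 0, 0],
    [0, 0, 0],
    [0, 0, 0],
    [0, 0, 0]
  ],
  "delta_rot": [
    [0, 0, 0],
    [0, 0, 0],
    [0, 0, 0],
    [0, 0, 0],
    [0, 0, 0]
  ]
}}

```text
time: 8.63
tool_pos: [0.6298, 0.0199, 0.1389]
tcp_rot: [1.225, 1.199, -1.218]
wrist_force: [-1.3, 0.9, 6.5]
width: 0.272
```

>>> {"fn": "carry_out", "kwargs": {
  "offset": [
    [0, 0, 0],
    [0, 0, 0],
    [0, 0, 0],
    [0, 0, 0],
    [0, 0, 0]
  ],
  "delta_rot": [
    [0, 0, 0],
    [0, 0, 0],
    [0, 0, 0],
    [0, 0, 0],
    [0, 0, 0]
  ],
  "fingers": 0.6
}}

```text
time: 9.05
tool_pos: [0.6285, 0.0198, 0.1368]
tcp_rot: [1.224, 1.201, -1.221]
wrist_force: [-0.6, -0.2, 0.6]
width: 0.797
```

>>> {"fn": "carry_out", "kwargs": {
  "offset": [
    [-1, 0, 0],
    [-2, 0, 0],
    [-3, 0, 0],
    [-3, 0, 0],
    [-3, 0, 0]
  ],
  "delta_rot": [
    [0, 0, 0],
    [0, 0, 0],
    [0, 0, 0],
    [0, 0, 0],
    [0, 0, 0]
  ]
}}

```text
time: 9.47
tool_pos: [0.6283, 0.0197, 0.2591]
tcp_rot: [1.224, 1.201, -1.22]
wrist_force: [1.0, -0.5, 0.5]
width: 0.796
```

Run:
```python
from h import *
plan([[.632,.225,.25],[.632,.225,.16]],89)
p,X=cloud("scene");q,Z=cloud("top")
cv2.imwrite("pics/g3.png",cv2.resize(p[140:230,240:370,::-1],(780,540),interpolation=cv2.INTER_CUBIC))
P=band(X,.108,.125,(.57,.69,-.03,.07));print("shoulder?",len(P),rect(P),np.nanmedian(P,0))
P=band(Z,.165,.175,(.58,.69,.12,.21));print("box",len(P),rect(P),np.percentile(P,[1,99],axis=0))
```

```text
t 9.47 pos [0.6283 0.0197 0.2591] toolx [ 0.001  0.002 -1.   ] yaw -91.02 q6 1.58 q [-0.01  0.16  1.68  0.    1.3   1.58] F [ 1.  -0.5  0.5] tq [-0.02  0.08  0.02] w 0.796
delta_rot deg [-0.02 -0.1  -0.08]
to [0.632 0.225 0.25 ] offset cm [ 9.100e-01  2.000e-02 -2.054e+01]
to [0.632 0.225 0.16 ] offset cm [9. 0. 0.]
shoulder? 140 (array([632.8,  13.3]), array([75.6, 53.2]), 45.2) [0.63889213 0.00639799 0.1192784 ]
box 425 (array([631.8, 162.9]), array([66.2, 60.3]), 88.5) [[0.60142015 0.12990475 0.16604703]
 [0.66193061 0.19569151 0.1744832 ]]
```

View pics/g3.png

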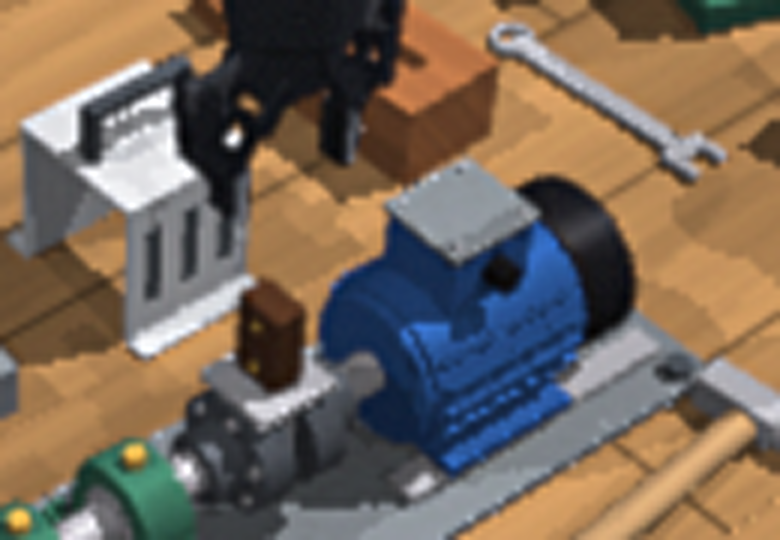

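>>> {"fn": "carry_out", "kwargs": {
  "offset": [
    [0, -0.35, -4.1],
    [0, 0, -4.1],
    [0, 0, -4.1],
    [0, 0, -4.1],
    [0, 0, -4.2]
  ],
  "delta_rot": [
    [0, 0, 0],
    [0, 0, 0],
    [0, 0, 0],
    [0, 0, 0],
    [0, 0, 0]
  ],
  "fingers": -1
}}

```text
refused, shift out of range in row 5
```

>>> {"fn": "carry_out", "kwargs": {
  "offset": [
    [0, -0.35, -4.1],
    [0, 0, -4.1],
    [0, 0, -4.1],
    [0, 0, -4.1],
    [0, 0, -4.1]
  ],
  "delta_rot": [
    [0, 0, 0],
    [0, 0, 0],
    [0, 0, 0],
    [0, 0, 0],
    [0, 0, 0]
  ],
  "fingers": -1
}}

```text
time: 9.98
tool_pos: [0.6283, 0.2263, 0.2581]
tcp_rot: [1.225, 1.2, -1.22]
wrist_force: [0.8, 0.2, -0.2]
width: 0.09
```

>>> {"fn": "carry_out", "kwargs": {
  "offset": [
    [2.5, 0, 0],
    [2.5, 0, 0],
    [2.5, 0, 0],
    [2, 0, 0],
    [1.4, 0, 0]
  ],
  "delta_rot": [
    [0, 0, 0],
    [0, 0, 0],
    [0, 0, 0],
    [0, 0, 0],
    [0, 0, 0]
  ]
}}

```text
time: 10.4
tool_pos: [0.6273, 0.2247, 0.1459]
tcp_rot: [1.222, 1.203, -1.223]
wrist_force: [-0.4, -0.1, -0.5]
width: -0.001
```

Run:
```python
from h import *
plan([[.632,.21,.15]],89)
```

```text
t 10.4 pos [0.6273 0.2247 0.1459] toolx [-0.002  0.001 -1.   ] yaw -90.99 q6 1.89 q [0.31 0.31 1.71 0.   1.13 1.89] F [-0.4 -0.1 -0.5] tq [-0.04 -0.    0.01] w -0.001
delta_rot deg [ 0.01 -0.04  0.1 ]
to [0.632 0.21  0.15 ] offset cm [-0.41  0.5   1.46]
```

>>> {"fn": "carry_out", "kwargs": {
  "offset": [
    [0, 0.4, 0.2],
    [0, 0, 0.2],
    [0, 0, 0.2],
    [0, 0, 0.2],
    [0, 0, 0.2]
  ],
  "delta_rot": [
    [0, 0, 0],
    [0, 0, 0],
    [0, 0, 0],
    [0, 0, 0],
    [0, 0, 0]
  ]
}}

```text
time: 10.82
tool_pos: [0.634, 0.2147, 0.1509]
tcp_rot: [1.227, 1.199, -1.218]
wrist_force: [0.6, -0.2, 0.8]
width: -0.004
```

>>> {"fn": "carry_out", "kwargs": {
  "offset": [
    [0, 0, 0.15],
    [0, 0, 0.15],
    [0, 0, 0.15],
    [0, 0, 0.15],
    [0, 0, 0.15]
  ],
  "delta_rot": [
    [0, 0, 0],
    [0, 0, 0],
    [0, 0, 0],
    [0, 0, 0],
    [0, 0, 0]
  ]
}}

```text
time: 11.23
tool_pos: [0.6327, 0.209, 0.1492]
tcp_rot: [1.228, 1.203, -1.218]
wrist_force: [0.4, 8.2, 0.5]
width: -0.004
```

>>> {"fn": "carry_out", "kwargs": {
  "offset": [
    [0, 0, 0.1],
    [0, 0, 0.1],
    [0, 0, 0.1],
    [0, 0, 0.1],
    [0, 0, 0]
  ],
  "delta_rot": [
    [0, 0, 0],
    [0, 0, 0],
    [0, 0, 0],
    [0, 0, 0],
    [0, 0, 0]
  ]
}}

```text
time: 11.65
tool_pos: [0.6326, 0.2055, 0.1492]
tcp_rot: [1.227, 1.203, -1.218]
wrist_force: [0.4, 6.5, -0.4]
width: 0.001
```

>>> {"fn": "carry_out", "kwargs": {
  "offset": [
    [0, 0, 0.1],
    [0, 0, 0.1],
    [0, 0, 0],
    [0, 0, 0],
    [0, 0, 0]
  ],
  "delta_rot": [
    [0, 0, 0],
    [0, 0, 0],
    [0, 0, 0],
    [0, 0, 0],
    [0, 0, 0]
  ]
}}

```text
time: 12.07
tool_pos: [0.6325, 0.2035, 0.1492]
tcp_rot: [1.227, 1.203, -1.218]
wrist_force: [-0.9, 6.2, -0.2]
width: -0.001
```

>>> {"fn": "carry_out", "kwargs": {
  "offset": [
    [0, 0, 0.1],
    [0, 0, 0.1],
    [0, 0, 0],
    [0, 0, 0],
    [0, 0, 0]
  ],
  "delta_rot": [
    [0, 0, 0],
    [0, 0, 0],
    [0, 0, 0],
    [0, 0, 0],
    [0, 0, 0]
  ]
}}

```text
time: 12.48
tool_pos: [0.6325, 0.2015, 0.1492]
tcp_rot: [1.227, 1.203, -1.218]
wrist_force: [0.1, 7.3, 0.3]
width: 0.001
```

>>> {"fn": "carry_out", "kwargs": {
  "offset": [
    [0, 0, 0.1],
    [0, 0, 0],
    [0, 0, 0],
    [0, 0, 0],
    [0, 0, 0]
  ],
  "delta_rot": [
    [0, 0, 0],
    [0, 0, 0],
    [0, 0, 0],
    [0, 0, 0],
    [0, 0, 0]
  ]
}}

```text
time: 12.9
tool_pos: [0.6325, 0.201, 0.1492]
tcp_rot: [1.228, 1.203, -1.217]
wrist_force: [-0.2, 7.2, -0.3]
width: -0.005
```

>>> {"fn": "carry_out", "kwargs": {
  "offset": [
    [0, 0, 0.1],
    [0, 0, 0],
    [0, 0, 0],
    [0, 0, 0],
    [0, 0, 0]
  ],
  "delta_rot": [
    [0, 0, 0],
    [0, 0, 0],
    [0, 0, 0],
    [0, 0, 0],
    [0, 0, 0]
  ]
}}

```text
time: 13.32
tool_pos: [0.6325, 0.201, 0.1493]
tcp_rot: [1.229, 1.204, -1.217]
wrist_force: [0.3, 10.0, -0.3]
width: 0.001
```

Run:
```python
from h import *
plan([.632,.225,.15])
p,X=cloud("scene");q,Z=cloud("top")
P=band(X,.145,.19,(.57,.69,-.03,.07));print("handle",len(P),rect(P),np.nanmedian(P,0))
P=band(Z,.165,.175,(.58,.69,.10,.187));print("box",len(P),rect(P),np.percentile(P,[1,99],axis=0))
cv2.imwrite("pics/g4.png",cv2.resize(p[150:230,250:340,::-1],(675,600),interpolation=cv2.INTER_CUBIC))
```

```text
t 13.32 pos [0.6325 0.201  0.1493] toolx [ 0.003  0.008 -1.   ] yaw -91.01 q6 1.85 q [0.27 0.3  1.72 0.01 1.12 1.85] F [ 0.3 10.  -0.3] tq [ 1.59  0.02 -0.  ] w 0.001
to [0.632 0.225 0.15 ] offset cm [-0.06 -0.09 -2.4 ]
handle 135 (array([626.9,  13.3]), array([39.5, 28.2]), 4.0) [0.63318727 0.01065627 0.17347741]
box 223 (array([631.6, 145.6]), array([50.2, 60.5]), 89.2) [[0.60132117 0.12035854 0.16619557]
 [0.66191492 0.16716693 0.17419816]]
```

View pics/g4.png

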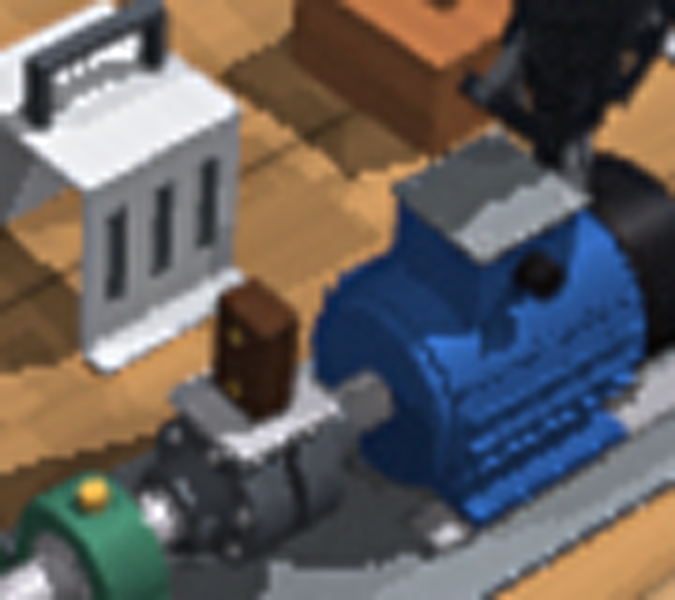

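>>> {"fn": "carry_out", "kwargs": {
  "offset": [
    [0, 0, 0.1],
    [0, 0, 0.1],
    [0, 0, 0.1],
    [0, 0, 0],
    [0, 0, 0]
  ],
  "delta_rot": [
    [0, 0, 0],
    [0, 0, 0],
    [0, 0, 0],
    [0, 0, 0],
    [0, 0, 0]
  ]
}}

```text
time: 13.83
tool_pos: [0.6325, 0.2009, 0.1493]
tcp_rot: [1.233, 1.207, -1.214]
wrist_force: [0.4, 17.3, -2.2]
width: 0.002
```

>>> {"fn": "carry_out", "kwargs": {
  "offset": [
    [0, 0, 0],
    [0, 0, 0],
    [0, 0, 0],
    [0, 0, 0],
    [0, 0, 0]
  ],
  "delta_rot": [
    [0, 0, 0],
    [0, 0, 0],
    [0, 0, 0],
    [0, 0, 0],
    [0, 0, 0]
  ]
}}

```text
time: 14.25
tool_pos: [0.6325, 0.2008, 0.1493]
tcp_rot: [1.233, 1.207, -1.214]
wrist_force: [0.9, 18.3, -1.6]
width: -0.001
```

>>> {"fn": "carry_out", "kwargs": {
  "offset": [
    [0, 0, -0.5],
    [0, 0, -1],
    [0, 0, -1.5],
    [-4, 0, 0],
    [-4, 0, 0]
  ],
  "delta_rot": [
    [0, 0, 0],
    [0, 0, 0],
    [0, 0, 0],
    [0, 0, 0],
    [0, 0, 0]
  ]
}}

```text
time: 14.67
tool_pos: [0.6299, 0.2245, 0.225]
tcp_rot: [1.217, 1.206, -1.227]
wrist_force: [1.0, 0.4, 0.7]
width: 0.003
```

>>> {"fn": "carry_out", "kwargs": {
  "offset": [
    [-3, 0, 0],
    [0, 0, 0],
    [0, 0, 0],
    [0, 0, 0],
    [0, 0, 0]
  ],
  "delta_rot": [
    [0, 0, 0],
    [0, 0, 0],
    [0, 0, 0],
    [0, 0, 0],
    [0, 0, 0]
  ],
  "fingers": 0.6
}}

```text
time: 15.08
tool_pos: [0.6315, 0.224, 0.2565]
tcp_rot: [1.222, 1.202, -1.223]
wrist_force: [-0.1, 0.3, -0.1]
width: 0.709
```

Run:
```python
from h import *
p,X=cloud("scene");q,Z=cloud("top")
for n,A in(("S",X),("T",Z)):
    P=band(A,.172,.19,(.57,.69,-.03,.07));print("handletop",n,len(P),rect(P),P.mean(0).round(4))
    P=band(A,.116,.128,(.57,.69,-.03,.07));print("shoulder",n,len(P),rect(P),np.percentile(P,[3,97],axis=0).round(4))
P=band(Z,.165,.175,(.58,.69,.10,.22));print("box",len(P),rect(P),np.percentile(P,[1,99],axis=0))
for A in (Z,):
    P=band(A,.100,.1155,(.59,.665,-.04,.075)); print(np.histogram(P[:,1],bins=np.arange(-.022,.062,.003))[0])
plan([[.628,.0145,.25]],89)
```

```text
handletop S 72 (array([626.4,  14.2]), array([27.2, 39. ]), 86.6) [0.6283 0.0138 0.1796]
shoulder S 124 (array([625.7,  15.2]), array([60.9, 59.1]), 89.2) [[ 0.5982 -0.0116  0.1165]
 [ 0.6542  0.0413  0.1254]]
handletop T 77 (array([625.2,  15.1]), array([18.7, 31.7]), 88.6) [0.6254 0.0151 0.1799]
shoulder T 187 (array([627.6,  14.3]), array([52.5, 53.5]), 88.6) [[ 0.601  -0.012   0.1166]
 [ 0.6539  0.0407  0.1242]]
box 408 (array([631.9, 155.2]), array([68.9, 60.7]), 88.6) [[0.60137276 0.12080974 0.16617603]
 [0.66157506 0.18962534 0.17456756]]
[0 0 0 0 2 1 2 2 1 0 1 1 0 0 0 0 1 1 1 0 0 1 1 1 2 0 1]
t 15.18 pos [0.6315 0.2238 0.2562] toolx [-0.002  0.001 -1.   ] yaw -91.02 q6 1.89 q [0.3  0.24 1.58 0.   1.32 1.89] F [-0.4 -0.7 -0.4] tq [ 0.01 -0.01 -0.02] w 0.8
delta_rot deg [-0.02 -0.03  0.12]
to [0.628  0.0145 0.25  ] offset cm [6.200e-01 1.000e-02 2.093e+01]
```

>>> {"fn": "carry_out", "kwargs": {
  "offset": [
    [0, 0, 3.5],
    [0, 0, 3.5],
    [0, 0, 3.5],
    [0, 0, 3.5],
    [0, 0, 3.5]
  ],
  "delta_rot": [
    [0, 0, 0],
    [0, 0, 0],
    [0, 0, 0],
    [0, 0, 0],
    [0, 0, 0]
  ]
}}

```text
time: 15.6
tool_pos: [0.6285, 0.0477, 0.2567]
tcp_rot: [1.223, 1.203, -1.222]
wrist_force: [0.4, 0.0, 0.5]
width: 0.798
```

>>> {"fn": "carry_out", "kwargs": {
  "offset": [
    [0, 0.35, 3.43],
    [0, 0, 0],
    [0, 0, 0],
    [0, 0, 0],
    [0, 0, 0]
  ],
  "delta_rot": [
    [0, 0, 0],
    [0, 0, 0],
    [0, 0, 0],
    [0, 0, 0],
    [0, 0, 0]
  ]
}}

```text
time: 16.02
tool_pos: [0.6321, 0.0158, 0.2576]
tcp_rot: [1.224, 1.203, -1.22]
wrist_force: [0.2, 0.2, 0.2]
width: 0.798
```

Run:
```python
from h import *
plan([[.628,.0145,.142]],89)
```

```text
t 16.02 pos [0.6321 0.0158 0.2576] toolx [ 0.     0.002 -1.   ] yaw -90.97 q6 1.57 q [-0.02  0.17  1.67  0.    1.3   1.57] F [0.2 0.2 0.2] tq [ 0.   -0.02 -0.01] w 0.798
delta_rot deg [ 0.03 -0.13 -0.02]
to [0.628  0.0145 0.142 ] offset cm [11.56 -0.41  0.13]
```

>>> {"fn": "carry_out", "kwargs": {
  "offset": [
    [3, -0.4, 0.13],
    [3, 0, 0],
    [3, 0, 0],
    [2.5, 0, 0],
    [0, 0, 0]
  ],
  "delta_rot": [
    [0, -0.1, 0],
    [0, 0, 0],
    [0, 0, 0],
    [0, 0, 0],
    [0, 0, 0]
  ]
}}

```text
time: 16.43
tool_pos: [0.6237, 0.0153, 0.1364]
tcp_rot: [1.216, 1.21, -1.228]
wrist_force: [-1.3, 0.4, -0.7]
width: 0.795
```

>>> {"fn": "carry_out", "kwargs": {
  "offset": [
    [0, 0, 0],
    [0, 0, 0],
    [0, 0, 0],
    [0, 0, 0],
    [0, 0, 0]
  ],
  "delta_rot": [
    [0, 0, 0],
    [0, 0, 0],
    [0, 0, 0],
    [0, 0, 0],
    [0, 0, 0]
  ],
  "fingers": -0.1,
  "newtons": 40
}}

```text
time: 16.85
tool_pos: [0.63, 0.0137, 0.1456]
tcp_rot: [1.225, 1.197, -1.218]
wrist_force: [-0.3, -0.5, -0.5]
width: 0.444
```

>>> {"fn": "carry_out", "kwargs": {
  "offset": [
    [0, 0, 0],
    [0, 0, 0],
    [0, 0, 0],
    [0, 0, 0],
    [0, 0, 0]
  ],
  "delta_rot": [
    [0, 0, 0],
    [0, 0, 0],
    [0, 0, 0],
    [0, 0, 0],
    [0, 0, 0]
  ],
  "fingers": -0.3
}}

```text
time: 17.27
tool_pos: [0.6286, 0.0135, 0.1433]
tcp_rot: [1.223, 1.2, -1.221]
wrist_force: [-0.2, 0.6, 0.8]
width: 0.354
```

>>> {"fn": "carry_out", "kwargs": {
  "offset": [
    [0, 0, 0],
    [0, 0, 0],
    [0, 0, 0],
    [0, 0, 0],
    [0, 0, 0]
  ],
  "delta_rot": [
    [0, 0, 0],
    [0, 0, 0],
    [0, 0, 0],
    [0, 0, 0],
    [0, 0, 0]
  ],
  "fingers": -0.6
}}

```text
time: 17.68
tool_pos: [0.6288, 0.015, 0.1438]
tcp_rot: [1.225, 1.201, -1.22]
wrist_force: [0.2, 5.4, 2.8]
width: 0.276
```

>>> {"fn": "carry_out", "kwargs": {
  "offset": [
    [0, 0, -0.1],
    [0, 0, -0.05],
    [0, 0, 0],
    [0, 0, 0],
    [0, 0, 0]
  ],
  "delta_rot": [
    [0, 0, 0],
    [0, 0, 0],
    [0, 0, 0],
    [0, 0, 0],
    [0, 0, 0]
  ],
  "fingers": -1
}}

```text
time: 18.1
tool_pos: [0.6288, 0.0151, 0.1437]
tcp_rot: [1.224, 1.199, -1.221]
wrist_force: [-1.2, 2.6, 3.5]
width: 0.272
```

Run:
```python
from h import *
plan([.628,.0145,.142],89)
```

```text
t 18.1 pos [0.6288 0.0151 0.1437] toolx [ 0.002  0.    -1.   ] yaw -91.03 q6 1.57 q [-0.02  0.24  1.8   0.    1.1   1.57] F [-1.2  2.6  3.5] tq [ 0.44  0.28 -0.08] w 0.272
delta_rot deg [-0.03 -0.02 -0.12]
to [0.628  0.0145 0.142 ] offset cm [ 0.17 -0.08  0.07]
```

>>> {"fn": "carry_out", "kwargs": {
  "offset": [
    [0, 0, -0.08],
    [-0.2, 0, 0],
    [-0.3, 0, 0],
    [-0.4, 0, 0],
    [-0.4, 0, 0]
  ],
  "delta_rot": [
    [0, 0, 0],
    [0, 0, 0],
    [0, 0, 0],
    [0, 0, 0],
    [0, 0, 0]
  ]
}}

```text
time: 18.52
tool_pos: [0.628, 0.0155, 0.1556]
tcp_rot: [1.222, 1.2, -1.223]
wrist_force: [-0.3, -0.1, -3.4]
width: 0.278
```

>>> {"fn": "carry_out", "kwargs": {
  "offset": [
    [-0.5, 0, 0],
    [-0.5, 0, 0],
    [-0.5, 0, 0],
    [-0.5, 0, 0],
    [-0.5, 0, 0]
  ],
  "delta_rot": [
    [0, 0, 0],
    [0, 0, 0],
    [0, 0, 0],
    [0, 0, 0],
    [0, 0, 0]
  ]
}}

```text
time: 18.93
tool_pos: [0.6286, 0.0155, 0.1819]
tcp_rot: [1.223, 1.199, -1.221]
wrist_force: [0.9, -2.1, -3.2]
width: 0.279
```

>>> {"fn": "carry_out", "kwargs": {
  "offset": [
    [-0.5, 0, 0],
    [-0.5, 0, 0],
    [-0.5, 0, 0],
    [-0.5, 0, 0],
    [-0.5, 0, 0]
  ],
  "delta_rot": [
    [0, 0, 0],
    [0, 0, 0],
    [0, 0, 0],
    [0, 0, 0],
    [0, 0, 0]
  ]
}}

```text
time: 19.35
tool_pos: [0.6287, 0.0165, 0.2072]
tcp_rot: [1.224, 1.2, -1.22]
wrist_force: [-0.7, 0.8, -2.6]
width: 0.273
```

>>> {"fn": "carry_out", "kwargs": {
  "offset": [
    [-3, 0, 0],
    [-3, 0, 0],
    [-3, 0, 0],
    [0, 0, 0],
    [0, 0, 0]
  ],
  "delta_rot": [
    [0, 0, 0],
    [0, 0, 0],
    [0, 0, 0],
    [0, 0, 0],
    [0, 0, 0]
  ]
}}

```text
time: 19.77
tool_pos: [0.6301, 0.0164, 0.3001]
tcp_rot: [1.227, 1.195, -1.216]
wrist_force: [0.4, 0.1, -1.8]
width: 0.274
```

Run:
```python
from h import *
plan([[.413,.334,.28]],92)
p,X=cloud("scene");q,Z=cloud("top")
P=band(Z,.165,.175,(.58,.69,.10,.22));print("box",len(P),rect(P),np.percentile(P,[1,99],axis=0))
P=band(X,.255,.277,(.55,.69,-.05,.08));print("shoulder",len(P),rect(P),np.percentile(P,[3,97],axis=0).round(4))
P=band(X,.100,.119,(.60,.66,-.03,.075));print(np.histogram(P[:,1]-.026*(P[:,0]-.627),bins=np.arange(-.022,.062,.003))[0])
```

```text
t 19.77 pos [0.6301 0.0164 0.3001] toolx [ 0.008  0.001 -1.   ] yaw -91.01 q6 1.57 q [-0.01  0.14  1.63  0.    1.37  1.57] F [ 0.4  0.1 -1.8] tq [-0.04  0.04  0.01] w 0.274
delta_rot deg [-3.01 -0.04 -0.48]
to [0.413 0.334 0.28 ] offset cm [  2.01 -20.59 -32.5 ]
box 414 (array([631.8, 156.7]), array([66.1, 60.7]), 88.9) [[0.6014841  0.12364871 0.16614913]
 [0.66196972 0.18953739 0.17460944]]
shoulder 72 (array([628. ,  17.8]), array([58.9, 61.5]), 89.3) [[ 0.6021 -0.0112  0.2571]
 [ 0.6561  0.0452  0.2768]]
[ 3  2  3  9 18 11 11  9 14 10 12  4  1  5 19 16  8  7 10 10  9  9  2  0
  1  0  0]
```

>>> {"fn": "carry_out", "kwargs": {
  "offset": [
    [0, 0, 0],
    [0.2, -2.06, -3.25],
    [0.2, -2.06, -3.25],
    [0.2, -2.06, -3.25],
    [0.2, -2.06, -3.25]
  ],
  "delta_rot": [
    [-3, 0, -0.4],
    [0, 0, 0],
    [0, 0, 0],
    [0, 0, 0],
    [0, 0, 0]
  ]
}}

```text
time: 20.28
tool_pos: [0.5391, 0.1437, 0.2857]
tcp_rot: [1.179, 1.232, -1.192]
wrist_force: [0.7, 1.3, -1.9]
width: 0.275
```

>>> {"fn": "carry_out", "kwargs": {
  "offset": [
    [0.2, -2.06, -3.25],
    [0.2, -2.06, -3.25],
    [0.2, -2.06, -3.25],
    [0.2, -2.06, -3.25],
    [0.2, -2.06, -3.25]
  ],
  "delta_rot": [
    [0, 0, 0],
    [0, 0, 0],
    [0, 0, 0],
    [0, 0, 0],
    [0, 0, 0]
  ]
}}

```text
time: 20.7
tool_pos: [0.4303, 0.3024, 0.2768]
tcp_rot: [1.178, 1.231, -1.191]
wrist_force: [0.5, -0.0, -2.3]
width: 0.277
```

>>> {"fn": "carry_out", "kwargs": {
  "offset": [
    [0.2, -2.06, -3.25],
    [3, 0, 0],
    [3, 0, 0],
    [3, 0, 0],
    [0, 0, 0]
  ],
  "delta_rot": [
    [0, 0, 0],
    [0, 0, 0],
    [0, 0, 0],
    [0, 0, 0],
    [0, 0, 0]
  ]
}}

```text
time: 21.12
tool_pos: [0.4047, 0.33, 0.1783]
tcp_rot: [1.167, 1.233, -1.201]
wrist_force: [-1.4, -1.0, -4.3]
width: 0.276
```

Run:
```python
from h import *
plan([[.413,.334,.165]],92)
p,X=cloud("scene");q,Z=cloud("top")
for lo,hi in((.163,.18),(.12,.155)):
  P=band(X,lo,hi,(.36,.47,.28,.4));print(lo,len(P),rect(P),P.mean(0).round(4))
P=band(Z,.163,.18,(.36,.47,.28,.4));print("T",len(P),rect(P),P.mean(0).round(4))
cv2.imwrite("pics/g5.png",cv2.resize(p[90:180,260:380,::-1],(800,600),interpolation=cv2.INTER_CUBIC))
```

```text
t 21.12 pos [0.4047 0.33   0.1783] toolx [-0.019 -0.01  -1.   ] yaw -87.95 q6 2.17 q [0.63 0.03 1.97 0.   1.16 2.17] F [-1.4 -1.  -4.3] tq [-0.07  0.05  0.05] w 0.276
delta_rot deg [0.05 0.52 1.1 ]
to [0.413 0.334 0.165] offset cm [ 1.33  0.84 -0.37]
0.163 31 (array([406.4, 320. ]), array([42.5, 18.9]), 35.5) [0.4108 0.3244 0.1716]
0.12 60 (array([402.3, 332. ]), array([61.6, 60.9]), 4.1) [0.4101 0.3255 0.1441]
T 8 (array([398. , 316.6]), array([44.8, 12.6]), 23.9) [0.3969 0.3151 0.169 ]
```

View pics/g5.png

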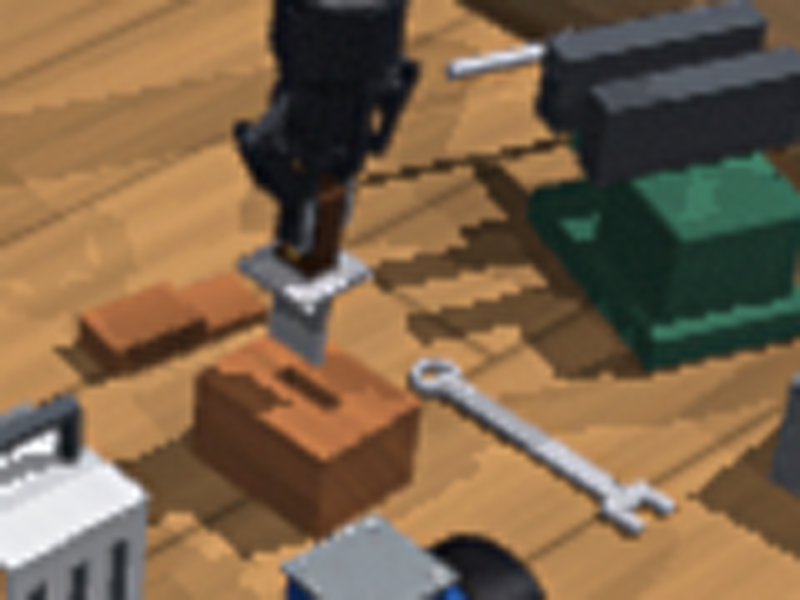

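>>> {"fn": "carry_out", "kwargs": {
  "offset": [
    [0, 0, 0],
    [0, 0, 0],
    [0, 0, 0],
    [0, 0, 0],
    [0, 0, 0]
  ],
  "delta_rot": [
    [0, 0, 0],
    [0, 0, 0],
    [0, 0, 0],
    [0, 0, 0],
    [0, 0, 0]
  ]
}}

```text
time: 21.63
tool_pos: [0.4114, 0.3339, 0.1888]
tcp_rot: [1.183, 1.229, -1.186]
wrist_force: [0.3, -0.5, -2.4]
width: 0.277
```

Run:
```python
from h import *
plan([[.413,.334,.15]],92)
p,X=cloud("scene")
P=band(X,.142,.165,(.36,.47,.28,.4));print(len(P),rect(P),P.mean(0).round(4))
```

```text
t 21.63 pos [0.4114 0.3339 0.1888] toolx [-0.003  0.001 -1.   ] yaw -88.04 q6 2.17 q [0.63 0.02 1.96 0.   1.16 2.17] F [ 0.3 -0.5 -2.4] tq [ 0.05 -0.02 -0.02] w 0.277
delta_rot deg [-0.04 -0.08  0.2 ]
to [0.413 0.334 0.15 ] offset cm [ 3.88  0.16 -0.01]
37 (array([409.1, 334.5]), array([60. , 56.3]), 1.1) [0.4192 0.3263 0.1606]
```

>>> {"fn": "carry_out", "kwargs": {
  "offset": [
    [1.5, 0.2, 0],
    [1, 0, 0],
    [0.7, 0, 0],
    [0.5, 0, 0],
    [0, 0, 0]
  ],
  "delta_rot": [
    [0, 0, 0.2],
    [0, 0, 0],
    [0, 0, 0],
    [0, 0, 0],
    [0, 0, 0]
  ]
}}

```text
time: 22.1
tool_pos: [0.4115, 0.3329, 0.1488]
tcp_rot: [1.18, 1.227, -1.188]
wrist_force: [0.5, -0.4, -2.8]
width: 0.278
```

>>> {"fn": "carry_out", "kwargs": {
  "offset": [
    [0.5, 0, 0],
    [0.5, 0, 0],
    [0.5, 0, 0],
    [0, 0, 0],
    [0, 0, 0]
  ],
  "delta_rot": [
    [0, 0, 0],
    [0, 0, 0],
    [0, 0, 0],
    [0, 0, 0],
    [0, 0, 0]
  ]
}}

```text
time: 22.52
tool_pos: [0.4123, 0.3335, 0.1351]
tcp_rot: [1.182, 1.227, -1.186]
wrist_force: [-1.0, 0.2, -2.2]
width: 0.274
```

Run:
```python
from h import *
plan([[.413,.334,.096]],92)
```

```text
t 22.52 pos [0.4123 0.3335 0.1351] toolx [-0.003 -0.    -1.   ] yaw -88.02 q6 2.17 q [0.63 0.07 2.01 0.   1.06 2.17] F [-1.   0.2 -2.2] tq [-0.04  0.03 -0.01] w 0.274
delta_rot deg [-0.02  0.02  0.15]
to [0.413 0.334 0.096] offset cm [ 3.91  0.08 -0.05]
```

>>> {"fn": "carry_out", "kwargs": {
  "offset": [
    [0.8, 0.05, 0],
    [0.8, 0, 0],
    [0.8, 0, 0],
    [0.8, 0, 0],
    [0.3, 0, 0]
  ],
  "delta_rot": [
    [0, 0, 0],
    [0, 0, 0],
    [0, 0, 0],
    [0, 0, 0],
    [0, 0, 0]
  ]
}}

```text
time: 22.93
tool_pos: [0.4119, 0.3328, 0.0984]
tcp_rot: [1.18, 1.227, -1.188]
wrist_force: [-0.1, 0.3, -1.7]
width: 0.275
```

>>> {"fn": "carry_out", "kwargs": {
  "offset": [
    [0.3, 0, 0],
    [0.2, 0, 0],
    [0.1, 0, 0],
    [0, 0, 0],
    [0, 0, 0]
  ],
  "delta_rot": [
    [0, 0, 0],
    [0, 0, 0],
    [0, 0, 0],
    [0, 0, 0],
    [0, 0, 0]
  ]
}}

```text
time: 23.35
tool_pos: [0.4128, 0.3335, 0.0956]
tcp_rot: [1.182, 1.227, -1.186]
wrist_force: [-3.9, -2.7, 5.9]
width: 0.271
```

Seated (the shoulder is on the block at TCP z 0.0956, with upward force). I'll release and rise.

>>> {"fn": "carry_out", "kwargs": {
  "offset": [
    [-0.2, 0, 0],
    [0, 0, 0],
    [0, 0, 0],
    [0, 0, 0],
    [0, 0, 0]
  ],
  "delta_rot": [
    [0, 0, 0],
    [0, 0, 0],
    [0, 0, 0],
    [0, 0, 0],
    [0, 0, 0]
  ]
}}

```text
time: 23.77
tool_pos: [0.413, 0.3337, 0.0963]
tcp_rot: [1.183, 1.227, -1.185]
wrist_force: [-0.5, 0.5, -2.0]
width: 0.279
```

>>> {"fn": "carry_out", "kwargs": {
  "offset": [
    [0, 0, 0],
    [0, 0, 0],
    [0, 0, 0],
    [0, 0, 0],
    [0, 0, 0]
  ],
  "delta_rot": [
    [0, 0, 0],
    [0, 0, 0],
    [0, 0, 0],
    [0, 0, 0],
    [0, 0, 0]
  ],
  "fingers": 0.6
}}

```text
time: 24.18
tool_pos: [0.4132, 0.3338, 0.0967]
tcp_rot: [1.183, 1.227, -1.184]
wrist_force: [-0.2, 0.3, 0.4]
width: 0.801
```

>>> {"fn": "carry_out", "kwargs": {
  "offset": [
    [-1, 0, 0],
    [-2, 0, 0],
    [-3, 0, 0],
    [-4, 0, 0],
    [-4, 0, 0]
  ],
  "delta_rot": [
    [0, 0, 0],
    [0, 0, 0],
    [0, 0, 0],
    [0, 0, 0],
    [0, 0, 0]
  ]
}}

```text
time: 24.6
tool_pos: [0.4124, 0.333, 0.2377]
tcp_rot: [1.181, 1.227, -1.187]
wrist_force: [1.0, 1.3, 0.5]
width: 0.797
```

>>> {"fn": "carry_out", "kwargs": {
  "offset": [
    [-3, 0, 0],
    [0, 2, 3.5],
    [0, 2, 3.5],
    [0, 0, 3.8],
    [0, 0, 3.8]
  ],
  "delta_rot": [
    [0, 0, 0],
    [0, 0, 0],
    [0, 0, 0],
    [0, 0, 0],
    [0, 0, 0]
  ],
  "fingers": 1
}}

```text
time: 25.02
tool_pos: [0.4591, 0.1879, 0.2677]
tcp_rot: [1.183, 1.226, -1.183]
wrist_force: [0.7, -0.4, -0.3]
width: 1.004
```

Run:
```python
from h import *
p,X=cloud("scene");q,Z=cloud("top")
P=band(Z,.12,.14,(.36,.46,.28,.4));print("handle",len(P),rect(P),P.mean(0).round(4))
P=band(Z,.069,.08,(.37,.45,.29,.38));print("shoulder",len(P),rect(P))
P=band(Z,.165,.175,(.58,.69,.10,.22));print("box",len(P),rect(P),np.percentile(P,[1,99],axis=0).round(4))
P=band(Z,.100,.119,(.60,.66,-.03,.075));y=np.sort(P[:,1]-.026*(P[:,0]-.627));g=np.diff(y);i=np.argsort(g)[-3:];print(y[i],y[i+1])
P=band(Z,.15,.165,(.33,.5,.0,.2));print("guardbar",len(P),rect(P),P.mean(0))
P=band(Z,.105,.12,(.3,.5,.0,.2));print("guardtop",len(P),rect(P))
for y in(-.165,-.245,-.325):
    P=band(Z,.085,.1,(.39,.47,y-.035,y+.035));print("cap",rect(P))
plan([[.45,.1,.27],[.4315,-.1655,.27],[.4315,-.1655,.075]],60)
cv2.imwrite("pics/t2.png",cv2.resize(q[120:280,120:400,::-1],(800,457),interpolation=cv2.INTER_CUBIC))
```

```text
handle 0 (array([0., 0.]), array([0., 0.]), 0.0) [nan nan nan]
shoulder 0 (array([0., 0.]), array([0., 0.]), 0.0)
box 423 (array([631.9, 156.8]), array([66. , 60.9]), 88.5) [[0.6012 0.1237 0.1663]
 [0.6618 0.1896 0.1746]]
[ 0.04772605  0.01212088 -0.0224176 ] [ 0.05434038  0.0194686  -0.01271199]
guardbar 119 (array([410.5, 102. ]), array([81.6, 12.9]), 88.5) [0.41127256 0.10350117 0.15463594]
guardtop 836 (array([409.9, 101.3]), array([ 97.6, 106.7]), 88.7)
cap (array([ 432.3, -166.3]), array([44.8, 45.6]), 43.7)
cap (array([ 431.5, -245.4]), array([44.1, 45.4]), 46.1)
cap (array([ 429.4, -325.4]), array([42.8, 43.5]), 88.0)
t 25.12 pos [0.4586 0.1847 0.2674] toolx [-0.001 -0.002 -1.   ] yaw -88.3 q6 1.88 q [ 0.33 -0.1   1.93 -0.    1.31  1.88] F [-0.6 -0.  -0.1] tq [ 0.03  0.04 -0.04] w 1.0
delta_rot deg [3.17e+01 1.20e-01 2.00e-02]
to [0.45 0.1  0.27] offset cm [-0.26  3.49  7.77]
to [ 0.4315 -0.1655  0.27  ] offset cm [ 0.   11.67 23.92]
to [ 0.4315 -0.1655  0.075 ] offset cm [19.5  0.   0. ]<stdin>:3: RuntimeWarning: Mean of empty slice.
  ret = um.true_divide(
```

View pics/t2.png

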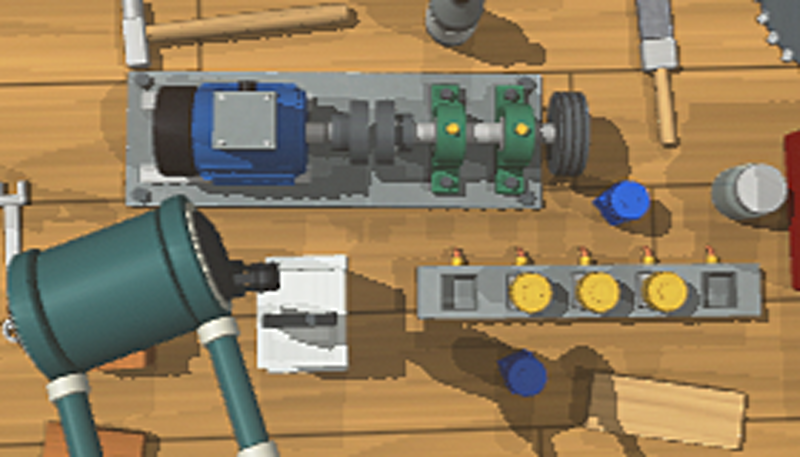

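>>> {"fn": "carry_out", "kwargs": {
  "offset": [
    [0, -0.42, 3.88],
    [0, -0.42, 3.88],
    [0, -0.42, 3.88],
    [0, -0.42, 3.88],
    [0, -0.42, 3.88]
  ],
  "delta_rot": [
    [0, 0, 0],
    [0, 0, 0],
    [0, 0, 0],
    [0, 0, 0],
    [0, 0, 0]
  ],
  "fingers": 0.5
}}

```text
time: 25.53
tool_pos: [0.4438, -0.0064, 0.2674]
tcp_rot: [1.183, 1.226, -1.183]
wrist_force: [0.4, -0.1, -0.1]
width: 0.75
```

>>> {"fn": "carry_out", "kwargs": {
  "offset": [
    [0, -0.42, 3.88],
    [0, -0.42, 3.88],
    [0, -0.42, 3.88],
    [0, -0.42, 3.88],
    [0, 0, 0]
  ],
  "delta_rot": [
    [0, 0, 0],
    [0, 0, 0],
    [0, 0, 0],
    [0, 0, 0],
    [-7.1, 0, 0]
  ]
}}

```text
time: 25.95
tool_pos: [0.4323, -0.1669, 0.2674]
tcp_rot: [1.092, 1.276, -1.098]
wrist_force: [-0.2, 0.4, 0.9]
width: 0.749
```

>>> {"fn": "carry_out", "kwargs": {
  "offset": [
    [0.6, 0, 0],
    [0.6, 0, 0],
    [0.6, 0, 0],
    [0.6, 0, 0],
    [0.6, 0, 0]
  ],
  "delta_rot": [
    [-7.1, 0, 0],
    [-7.1, 0, 0],
    [-7.1, 0, 0],
    [-7.1, 0, 0],
    [-7.1, 0, 0]
  ]
}}

```text
time: 26.37
tool_pos: [0.433, -0.1608, 0.2369]
tcp_rot: [0.615, 1.483, -0.615]
wrist_force: [0.4, -0.5, -0.0]
width: 0.749
```

>>> {"fn": "carry_out", "kwargs": {
  "offset": [
    [0.6, 0, 0],
    [0.6, 0, 0],
    [0.6, 0, 0],
    [0.6, 0, 0],
    [0.6, 0, 0]
  ],
  "delta_rot": [
    [-7.1, 0, 0],
    [-7.1, 0, 0],
    [-7.1, 0, 0],
    [-7.1, 0, 0],
    [-7.1, 0, 0]
  ]
}}

```text
time: 26.78
tool_pos: [0.4331, -0.1607, 0.2069]
tcp_rot: [0.131, 1.568, -0.131]
wrist_force: [0.5, 1.0, -0.9]
width: 0.746
```

>>> {"fn": "carry_out", "kwargs": {
  "offset": [
    [0.6, 0, 0],
    [0.6, 0, 0],
    [0.6, 0, 0],
    [0.6, 0, 0],
    [0.6, 0, 0]
  ],
  "delta_rot": [
    [-7.1, 0, 0],
    [-7.1, 0, 0],
    [-7.1, 0, 0],
    [-7.1, 0, 0],
    [-7.1, 0, 0]
  ]
}}

```text
time: 27.2
tool_pos: [0.433, -0.1607, 0.1769]
tcp_rot: [-0.355, 1.542, 0.356]
wrist_force: [-0.0, -1.1, 0.3]
width: 0.748
```

>>> {"fn": "carry_out", "kwargs": {
  "offset": [
    [0, 0, 0],
    [0, 0, 0],
    [0, 0, 0],
    [0, 0, 0],
    [0, 0, 0]
  ],
  "delta_rot": [
    [-7.1, 0, 0],
    [-7.1, 0, 0],
    [-7.1, 0, 0],
    [0, 0, 0],
    [0, 0, 0]
  ]
}}

```text
time: 27.62
tool_pos: [0.4329, -0.1608, 0.177]
tcp_rot: [-0.637, 1.476, 0.637]
wrist_force: [-0.1, 0.2, 0.7]
width: 0.75
```

Run:
```python
from h import *
M=Ro.from_rotvec(read_state()["tcp_rot"]).as_matrix();a=np.degrees(np.arctan2(M[1,2],M[0,2]))
plan([[.432,-.1658,.062]],a)
```

```text
t 27.62 pos [ 0.4329 -0.1608  0.177 ] toolx [-0.001  0.    -1.   ] yaw 46.71 q6 -1.22 q [-0.41 -0.1   2.1  -0.    1.14 -1.22] F [-0.1  0.2  0.7] tq [ 0.03 -0.02  0.  ] w 0.75
delta_rot deg [-0.   -0.04 -0.04]
to [ 0.432  -0.1658  0.062 ] offset cm [11.5  -0.27 -0.42]
```

>>> {"fn": "carry_out", "kwargs": {
  "offset": [
    [3, -0.27, -0.42],
    [3, 0, 0],
    [3, 0, 0],
    [2.5, 0, 0],
    [0, 0, 0]
  ],
  "delta_rot": [
    [0, 0, 0],
    [0, 0, 0],
    [0, 0, 0],
    [0, 0, 0],
    [0, 0, 0]
  ]
}}

```text
time: 28.03
tool_pos: [0.4272, -0.164, 0.0567]
tcp_rot: [-0.631, 1.483, 0.644]
wrist_force: [-1.1, 0.6, -0.6]
width: 0.748
```

>>> {"fn": "carry_out", "kwargs": {
  "offset": [
    [0, 0, 0],
    [0, 0, 0],
    [0, 0, 0],
    [0, 0, 0],
    [0, 0, 0]
  ],
  "delta_rot": [
    [0, 0, 0],
    [0, 0, 0],
    [0, 0, 0],
    [0, 0, 0],
    [0, 0, 0]
  ],
  "fingers": -0.3,
  "newtons": 50
}}

```text
time: 28.45
tool_pos: [0.432, -0.1663, 0.0624]
tcp_rot: [-0.639, 1.475, 0.639]
wrist_force: [-0.8, -0.3, -1.9]
width: 0.526
```

Run:
```python
from h import *
plan([[.432,-.1658,.062]])
```

```text
t 28.45 pos [ 0.432  -0.1663  0.0624] toolx [-0.    -0.001 -1.   ] yaw 46.86 q6 -1.24 q [-0.42  0.04  2.2  -0.    0.9  -1.24] F [-0.8 -0.3 -1.9] tq [-0.05 -0.05  0.01] w 0.526
to [ 0.432  -0.1658  0.062 ] offset cm [0.04 0.03 0.04]
```

>>> {"fn": "carry_out", "kwargs": {
  "offset": [
    [0, 0, 0],
    [0, 0, 0],
    [0, 0, 0],
    [0, 0, 0],
    [0, 0, 0]
  ],
  "delta_rot": [
    [4, 0, 0],
    [4, 0, 0],
    [4, 0, 0],
    [0, 0, 0],
    [0, 0, 0]
  ]
}}

```text
time: 28.87
tool_pos: [0.4319, -0.1673, 0.0624]
tcp_rot: [-0.482, 1.518, 0.478]
wrist_force: [-2.1, -5.5, 0.3]
width: 0.524
```

Run:
```python
from h import *
plan([[.432,-.1658,.062]])
```

```text
t 28.87 pos [ 0.4319 -0.1673  0.0624] toolx [-0.001 -0.003 -1.   ] yaw 35.12 q6 -1.03 q [-0.42  0.04  2.2  -0.    0.9  -1.03] F [-2.1 -5.5  0.3] tq [-0.97  0.41  0.96] w 0.524
to [ 0.432  -0.1658  0.062 ] offset cm [0.04 0.12 0.09]
```

>>> {"fn": "carry_out", "kwargs": {
  "offset": [
    [0, 0, 0],
    [0, 0, 0],
    [0, 0, 0],
    [0, 0, 0],
    [0, 0, 0]
  ],
  "delta_rot": [
    [3, 0, 0],
    [3, 0, 0],
    [0, 0, 0],
    [0, 0, 0],
    [0, 0, 0]
  ]
}}

```text
time: 29.28
tool_pos: [0.4314, -0.1668, 0.0624]
tcp_rot: [-0.399, 1.536, 0.398]
wrist_force: [-3.7, -2.8, 3.5]
width: 0.527
```

Run:
```python
from h import *
plan([[.432,-.1658,.062]])
```

```text
t 29.28 pos [ 0.4314 -0.1668  0.0624] toolx [-0.002 -0.001 -1.   ] yaw 29.1 q6 -0.93 q [-0.42  0.04  2.2  -0.    0.9  -0.93] F [-3.7 -2.8  3.5] tq [-0.66  0.81  0.97] w 0.527
to [ 0.432  -0.1658  0.062 ] offset cm [0.04 0.06 0.1 ]
```

>>> {"fn": "carry_out", "kwargs": {
  "offset": [
    [0, 0, 0],
    [0, 0, 0],
    [0, 0, 0],
    [0, 0, 0],
    [-1, 0, 0]
  ],
  "delta_rot": [
    [-5, 0, 0],
    [0, 0, 0],
    [0, 0, 0],
    [0, 0, 0],
    [5, 0, 0]
  ],
  "fingers": 0.5
}}

```text
time: 29.7
tool_pos: [0.43, -0.1652, 0.07]
tcp_rot: [-0.391, 1.539, 0.396]
wrist_force: [-0.4, -0.5, -0.8]
width: 0.749
```

>>> {"fn": "carry_out", "kwargs": {
  "offset": [
    [-2.5, 0, 0],
    [-3, 0, 0],
    [0, -3.4, -1.97],
    [0, -3.4, -1.97],
    [0, 0, 0]
  ],
  "delta_rot": [
    [0, 0, 0],
    [0, 0, 0],
    [0, 0, 0],
    [0, 0, 0],
    [0, 0, 0]
  ]
}}

```text
time: 30.12
tool_pos: [0.4315, -0.2502, 0.1285]
tcp_rot: [-0.397, 1.534, 0.388]
wrist_force: [0.1, -0.7, 0.3]
width: 0.752
```

>>> {"fn": "carry_out", "kwargs": {
  "offset": [
    [0, 0, 0],
    [0, 0, 0],
    [0, 0, 0],
    [0, 0, 0],
    [0, 0, 0]
  ],
  "delta_rot": [
    [0, 0, 0],
    [0, 0, 0],
    [0, 0, 0],
    [0, 0, 0],
    [0, 0, 0]
  ]
}}

```text
time: 30.53
tool_pos: [0.4297, -0.2435, 0.126]
tcp_rot: [-0.395, 1.536, 0.397]
wrist_force: [-0.1, 0.2, -0.1]
width: 0.751
```

Run:
```python
from h import *
p,X=cloud("scene")
for y in(-.165,-.245,-.325):
    P=band(X,.085,.1,(.39,.47,y-.035,y+.035));print("cap",len(P),rect(P))
plan([[.4308,-.2455,.062]])
```

```text
cap 113 (array([ 432.8, -164.5]), array([43.7, 48.3]), 72.2)
cap 118 (array([ 430.7, -244.8]), array([44.8, 47.4]), 19.7)
cap 130 (array([ 428.4, -324.7]), array([43.5, 50.6]), 58.2)
t 30.58 pos [ 0.4298 -0.2437  0.1261] toolx [-0.002  0.001 -1.   ] yaw 28.95 q6 -1.07 q [-0.57  0.02  2.09 -0.    1.04 -1.07] F [ 0.1 -0.  -0.7] tq [0.02 0.02 0.04] w 0.751
to [ 0.4308 -0.2455  0.062 ] offset cm [ 6.41 -0.22  0.01]
```

>>> {"fn": "carry_out", "kwargs": {
  "offset": [
    [2.2, -0.2, 0],
    [2.2, 0, 0],
    [2, 0, 0],
    [0, 0, 0],
    [0, 0, 0]
  ],
  "delta_rot": [
    [0, 0, 0],
    [0, 0, 0],
    [0, 0, 0],
    [0, 0, 0],
    [0, 0, 0]
  ]
}}

```text
time: 31.0
tool_pos: [0.4296, -0.2452, 0.0614]
tcp_rot: [-0.393, 1.538, 0.398]
wrist_force: [-0.1, 0.1, 0.4]
width: 0.749
```

>>> {"fn": "carry_out", "kwargs": {
  "offset": [
    [0, 0, 0],
    [0, 0, 0],
    [0, 0, 0],
    [0, 0, 0],
    [0, 0, 0]
  ],
  "delta_rot": [
    [0, 0, 0],
    [0, 0, 0],
    [0, 0, 0],
    [0, 0, 0],
    [0, 0, 0]
  ],
  "fingers": -0.3
}}

```text
time: 31.42
tool_pos: [0.4315, -0.2471, 0.064]
tcp_rot: [-0.396, 1.535, 0.394]
wrist_force: [-2.1, 0.1, 6.4]
width: 0.523
```

>>> {"fn": "carry_out", "kwargs": {
  "offset": [
    [0, 0, 0],
    [0, 0, 0],
    [0, 0, 0],
    [0, 0, 0],
    [0, 0, 0]
  ],
  "delta_rot": [
    [4, 0, 0],
    [4, 0, 0],
    [4, 0, 0],
    [0, 0, 0],
    [0, 0, 0]
  ]
}}

```text
time: 31.83
tool_pos: [0.4307, -0.2486, 0.0638]
tcp_rot: [-0.236, 1.561, 0.23]
wrist_force: [-4.3, -6.2, 4.9]
width: 0.523
```

Run:
```python
from h import *
plan([[.4308,-.2455,.062]])
```

```text
t 31.83 pos [ 0.4307 -0.2486  0.0638] toolx [-0.002 -0.004 -1.   ] yaw 17.01 q6 -0.86 q [-0.57  0.1   2.13 -0.01  0.91 -0.86] F [-4.3 -6.2  4.9] tq [-1.09  0.93  0.27] w 0.523
to [ 0.4308 -0.2455  0.062 ] offset cm [0.17 0.29 0.1 ]
```

>>> {"fn": "carry_out", "kwargs": {
  "offset": [
    [0, 0.1, 0],
    [0, 0, 0],
    [0, 0, 0],
    [0, 0, 0],
    [0, 0, 0]
  ],
  "delta_rot": [
    [6, 0, 0],
    [6, 0, 0],
    [6, 0, 0],
    [6, 0, 0],
    [0, 0, 0]
  ]
}}

```text
time: 32.25
tool_pos: [0.4296, -0.2447, 0.0632]
tcp_rot: [0.099, 1.572, -0.098]
wrist_force: [-4.0, 2.0, 7.3]
width: 0.52
```

Run:
```python
from h import *
plan([[.4308,-.2455,.062]])
```

```text
t 32.25 pos [ 0.4296 -0.2447  0.0632] toolx [-0.004  0.001 -1.   ] yaw -7.21 q6 -0.44 q [-0.57  0.1   2.14 -0.    0.91 -0.44] F [-4.   2.   7.3] tq [0.46 0.91 0.59] w 0.52
to [ 0.4308 -0.2455  0.062 ] offset cm [ 0.12 -0.07  0.12]
```

>>> {"fn": "carry_out", "kwargs": {
  "offset": [
    [0, 0, 0],
    [0, 0, 0],
    [0, 0, 0],
    [0, 0, 0],
    [0, 0, 0]
  ],
  "delta_rot": [
    [4, 0, 0],
    [4, 0, 0],
    [4, 0, 0],
    [0, 0, 0],
    [0, 0, 0]
  ]
}}

```text
time: 32.67
tool_pos: [0.4301, -0.2442, 0.063]
tcp_rot: [0.261, 1.558, -0.259]
wrist_force: [-1.7, 5.4, 5.0]
width: 0.52
```

Run:
```python
from h import *
plan([[.4308,-.2455,.062]])
```

```text
t 32.67 pos [ 0.4301 -0.2442  0.063 ] toolx [-0.003  0.002 -1.   ] yaw -18.98 q6 -0.24 q [-0.57  0.1   2.14 -0.    0.91 -0.24] F [-1.7  5.4  5. ] tq [0.91 0.47 0.89] w 0.52
to [ 0.4308 -0.2455  0.062 ] offset cm [ 0.1  -0.1   0.11]
```

>>> {"fn": "carry_out", "kwargs": {
  "offset": [
    [0, 0, 0],
    [0, 0, 0],
    [0, 0, 0],
    [0, 0, 0],
    [0, 0, 0]
  ],
  "delta_rot": [
    [4, 0, 0],
    [4, 0, 0],
    [4, 0, 0],
    [0, 0, 0],
    [0, 0, 0]
  ]
}}

```text
time: 33.08
tool_pos: [0.4308, -0.2437, 0.0629]
tcp_rot: [0.426, 1.531, -0.423]
wrist_force: [1.3, 6.2, 3.7]
width: 0.522
```

Run:
```python
from h import *
plan([[.4308,-.2455,.062]])
```

```text
t 33.08 pos [ 0.4308 -0.2437  0.0629] toolx [-0.001  0.003 -1.   ] yaw -31.04 q6 -0.03 q [-0.57  0.1   2.14  0.    0.91 -0.03] F [1.3 6.2 3.7] tq [ 1.22 -0.05  0.66] w 0.522
to [ 0.4308 -0.2455  0.062 ] offset cm [ 0.09 -0.16  0.09]
```

>>> {"fn": "carry_out", "kwargs": {
  "offset": [
    [0, 0, 0],
    [0, 0, 0],
    [0, 0, 0],
    [0, 0, 0],
    [0, 0, 0]
  ],
  "delta_rot": [
    [0, 0, 0],
    [0, 0, 0],
    [0, 0, 0],
    [0, 0, 0],
    [0, 0, 0]
  ],
  "fingers": 0.4
}}

```text
time: 33.5
tool_pos: [0.4305, -0.2457, 0.0625]
tcp_rot: [0.425, 1.53, -0.426]
wrist_force: [-1.0, 0.4, -0.2]
width: 0.696
```

>>> {"fn": "carry_out", "kwargs": {
  "offset": [
    [0, 0, 0],
    [0, 0, 0],
    [0, 0, 0],
    [0, 0, 0],
    [0, 0, 0]
  ],
  "delta_rot": [
    [0, 0, 0],
    [0, 0, 0],
    [0, 0, 0],
    [0, 0, 0],
    [0, 0, 0]
  ],
  "fingers": -0.3,
  "newtons": 50
}}

```text
time: 33.92
tool_pos: [0.4301, -0.2455, 0.0626]
tcp_rot: [0.425, 1.531, -0.426]
wrist_force: [-2.5, -0.4, 4.9]
width: 0.524
```

Run:
```python
from h import *
plan([[.4308,-.2455,.062]])
```

```text
t 33.92 pos [ 0.4301 -0.2455  0.0626] toolx [-0.002  0.    -1.   ] yaw -31.11 q6 -0.02 q [-0.57  0.1   2.14 -0.    0.91 -0.02] F [-2.5 -0.4  4.9] tq [0.14 0.48 0.08] w 0.524
to [ 0.4308 -0.2455  0.062 ] offset cm [0.06 0.03 0.06]
```

>>> {"fn": "carry_out", "kwargs": {
  "offset": [
    [0, 0, 0],
    [0, 0, 0],
    [0, 0, 0],
    [0, 0, 0],
    [0, 0, 0]
  ],
  "delta_rot": [
    [3, 0, 0],
    [0, 0, 0],
    [0, 0, 0],
    [0, 0, 0],
    [0, 0, 0]
  ]
}}

```text
time: 34.33
tool_pos: [0.4296, -0.2456, 0.0625]
tcp_rot: [0.464, 1.524, -0.466]
wrist_force: [-4.3, 0.2, 7.1]
width: 0.522
```

Run:
```python
from h import *
plan([[.4308,-.2455,.062]])
```

```text
t 34.33 pos [ 0.4296 -0.2456  0.0625] toolx [-0.004 -0.    -1.   ] yaw -33.99 q6 0.03 q [-0.57  0.1   2.14 -0.    0.91  0.03] F [-4.3  0.2  7.1] tq [-0.09  0.73  0.54] w 0.522
to [ 0.4308 -0.2455  0.062 ] offset cm [0.05 0.08 0.09]
```

>>> {"fn": "carry_out", "kwargs": {
  "offset": [
    [0, 0, 0],
    [0, 0, 0],
    [0, 0, 0],
    [0, 0, 0],
    [0, 0, 0]
  ],
  "delta_rot": [
    [5, 0, 0],
    [5, 0, 0],
    [0, 0, 0],
    [0, 0, 0],
    [0, 0, 0]
  ]
}}

```text
time: 34.75
tool_pos: [0.4304, -0.2448, 0.0625]
tcp_rot: [0.602, 1.488, -0.601]
wrist_force: [-1.4, 5.9, 5.1]
width: 0.528
```

Run:
```python
from h import *
plan([[.4308,-.2455,.062]])
```

```text
t 34.75 pos [ 0.4304 -0.2448  0.0625] toolx [-0.002  0.001 -1.   ] yaw -44.07 q6 0.2 q [-0.57  0.1   2.14  0.    0.91  0.2 ] F [-1.4  5.9  5.1] tq [ 0.86  0.14 -0.04] w 0.528
to [ 0.4308 -0.2455  0.062 ] offset cm [ 0.05 -0.02  0.07]
```

>>> {"fn": "carry_out", "kwargs": {
  "offset": [
    [0, 0, 0],
    [0, 0, 0],
    [0, 0, 0],
    [0, 0, 0],
    [0, 0, 0]
  ],
  "delta_rot": [
    [5, 0, 0],
    [5, 0, 0],
    [0, 0, 0],
    [0, 0, 0],
    [0, 0, 0]
  ]
}}

```text
time: 35.17
tool_pos: [0.4305, -0.2451, 0.0624]
tcp_rot: [0.735, 1.445, -0.735]
wrist_force: [-0.2, 5.4, 4.3]
width: 0.526
```

Run:
```python
from h import *
plan([[.4308,-.2455,.062]])
```

```text
t 35.17 pos [ 0.4305 -0.2451  0.0624] toolx [-0.002  0.001 -1.   ] yaw -53.96 q6 0.37 q [-0.57  0.1   2.14 -0.    0.91  0.37] F [-0.2  5.4  4.3] tq [0.79 0.04 0.71] w 0.526
to [ 0.4308 -0.2455  0.062 ] offset cm [0.04 0.01 0.05]
```

>>> {"fn": "carry_out", "kwargs": {
  "offset": [
    [0, 0, 0],
    [0, 0, 0],
    [0, 0, 0],
    [0, 0, 0],
    [0, 0, 0]
  ],
  "delta_rot": [
    [5, 0, 0],
    [5, 0, 0],
    [0, 0, 0],
    [0, 0, 0],
    [0, 0, 0]
  ]
}}

```text
time: 35.58
tool_pos: [0.4303, -0.2456, 0.0623]
tcp_rot: [0.868, 1.392, -0.869]
wrist_force: [0.2, 2.5, 3.1]
width: 0.521
```

Run:
```python
from h import *
plan([[.4308,-.2455,.062]])
```

```text
t 35.58 pos [ 0.4303 -0.2456  0.0623] toolx [-0.002 -0.    -1.   ] yaw -63.96 q6 0.55 q [-0.57  0.1   2.14 -0.    0.91  0.55] F [0.2 2.5 3.1] tq [0.47 0.18 0.84] w 0.521
to [ 0.4308 -0.2455  0.062 ] offset cm [0.03 0.05 0.02]
```

>>> {"fn": "carry_out", "kwargs": {
  "offset": [
    [0, 0, 0],
    [0, 0, 0],
    [0, 0, 0],
    [0, 0, 0],
    [0, 0, 0]
  ],
  "delta_rot": [
    [5, 0, 0],
    [5, 0, 0],
    [0, 0, 0],
    [0, 0, 0],
    [0, 0, 0]
  ]
}}

```text
time: 36.0
tool_pos: [0.4306, -0.2457, 0.0624]
tcp_rot: [1.0, 1.329, -1.001]
wrist_force: [1.1, 1.3, -0.9]
width: 0.524
```

Run:
```python
from h import *
plan([[.4308,-.2455,.062]])
```

```text
t 36.0 pos [ 0.4306 -0.2457  0.0624] toolx [-0.001 -0.    -1.   ] yaw -73.97 q6 0.72 q [-0.57  0.1   2.14 -0.    0.91  0.72] F [ 1.1  1.3 -0.9] tq [ 0.3  -0.19  0.91] w 0.524
to [ 0.4308 -0.2455  0.062 ] offset cm [ 0.04  0.02 -0.02]
```

>>> {"fn": "carry_out", "kwargs": {
  "offset": [
    [0, 0, 0],
    [0, 0, 0],
    [0, 0, 0],
    [0, 0, 0],
    [-2, 0, 0]
  ],
  "delta_rot": [
    [0, 0, 0],
    [0, 0, 0],
    [0, 0, 0],
    [0, 0, 0],
    [0, 0, 0]
  ],
  "fingers": 0.5
}}

```text
time: 36.42
tool_pos: [0.4274, -0.2438, 0.079]
tcp_rot: [1.003, 1.337, -1.006]
wrist_force: [-0.5, 0.4, -0.5]
width: 0.749
```

>>> {"fn": "carry_out", "kwargs": {
  "offset": [
    [-2.5, 0, 0],
    [-2.5, 0, 0],
    [0, -1.2, 3.79],
    [0, -1.2, 3.79],
    [0, 0, 0]
  ],
  "delta_rot": [
    [0, 0, 0],
    [0, 0, 0],
    [0, 0, 0],
    [0, 0, 0],
    [-7, 0, 0]
  ]
}}

```text
time: 36.83
tool_pos: [0.4294, -0.3313, 0.1345]
tcp_rot: [0.907, 1.366, -0.914]
wrist_force: [1.0, -0.7, -0.5]
width: 0.748
```

>>> {"fn": "carry_out", "kwargs": {
  "offset": [
    [0, 0, 0],
    [0, 0, 0],
    [0, 0, 0],
    [0, 0, 0],
    [0, 0, 0]
  ],
  "delta_rot": [
    [-7, 0, 0],
    [-7, 0, 0],
    [-7, 0, 0],
    [-7, 0, 0],
    [-7, 0, 0]
  ]
}}

```text
time: 37.25
tool_pos: [0.428, -0.3251, 0.1323]
tcp_rot: [0.435, 1.528, -0.435]
wrist_force: [-0.1, -0.2, -0.6]
width: 0.751
```

>>> {"fn": "carry_out", "kwargs": {
  "offset": [
    [0, 0, 0],
    [0, 0, 0],
    [0, 0, 0],
    [0, 0, 0],
    [0, 0, 0]
  ],
  "delta_rot": [
    [-7, 0, 0],
    [-7, 0, 0],
    [-7, 0, 0],
    [-7, 0, 0],
    [-7, 0, 0]
  ]
}}

```text
time: 37.67
tool_pos: [0.4281, -0.3251, 0.1324]
tcp_rot: [-0.044, 1.572, 0.044]
wrist_force: [0.3, 1.3, -0.3]
width: 0.75
```

>>> {"fn": "carry_out", "kwargs": {
  "offset": [
    [0, 0, 0],
    [0, 0, 0],
    [0, 0, 0],
    [0, 0, 0],
    [0, 0, 0]
  ],
  "delta_rot": [
    [-7, 0, 0],
    [-7, 0, 0],
    [-7, 0, 0],
    [0, 0, 0],
    [0, 0, 0]
  ]
}}

```text
time: 38.08
tool_pos: [0.4281, -0.325, 0.1324]
tcp_rot: [-0.324, 1.548, 0.325]
wrist_force: [-0.3, 0.5, -0.8]
width: 0.753
```

Run:
```python
from h import *
q,Z=cloud("top")
for y in(-.165,-.245,-.325):
    P=band(Z,.085,.1,(.39,.47,y-.035,y+.035));print("cap",len(P),rect(P))
plan([[.429,-.3252,.062]])
```

```text
cap 150 (array([ 432. , -166.5]), array([45.6, 43.3]), 61.9)
cap 149 (array([ 430.3, -245.1]), array([44.9, 43.2]), 18.7)
cap 138 (array([ 429.4, -323.3]), array([40.1, 43.6]), 88.7)
t 38.13 pos [ 0.4281 -0.325   0.1324] toolx [-0.002  0.    -1.   ] yaw 23.68 q6 -1.11 q [-0.69  0.09  2.   -0.    1.05 -1.11] F [ 0.9  0.3 -0.4] tq [-0.   -0.04  0.01] w 0.752
to [ 0.429  -0.3252  0.062 ] offset cm [ 7.04 -0.06  0.08]
```

>>> {"fn": "carry_out", "kwargs": {
  "offset": [
    [2.4, -0.05, 0.05],
    [2.4, 0, 0],
    [2.2, 0, 0],
    [0, 0, 0],
    [0, 0, 0]
  ],
  "delta_rot": [
    [0, 0, 0],
    [0, 0, 0],
    [0, 0, 0],
    [0, 0, 0],
    [0, 0, 0]
  ]
}}

```text
time: 38.55
tool_pos: [0.4276, -0.3243, 0.0612]
tcp_rot: [-0.323, 1.55, 0.328]
wrist_force: [0.3, -0.2, 1.0]
width: 0.751
```

>>> {"fn": "carry_out", "kwargs": {
  "offset": [
    [0, 0, 0],
    [0, 0, 0],
    [0, 0, 0],
    [0, 0, 0],
    [0, 0, 0]
  ],
  "delta_rot": [
    [0, 0, 0],
    [0, 0, 0],
    [0, 0, 0],
    [0, 0, 0],
    [0, 0, 0]
  ],
  "fingers": -0.3
}}

```text
time: 38.97
tool_pos: [0.4295, -0.3262, 0.0642]
tcp_rot: [-0.329, 1.546, 0.325]
wrist_force: [-3.1, 0.0, 5.8]
width: 0.525
```

>>> {"fn": "carry_out", "kwargs": {
  "offset": [
    [0, 0, 0],
    [0, 0, 0],
    [0, 0, 0],
    [0, 0, 0],
    [0, 0, 0]
  ],
  "delta_rot": [
    [5, 0, 0],
    [5, 0, 0],
    [0, 0, 0],
    [0, 0, 0],
    [0, 0, 0]
  ]
}}

```text
time: 39.38
tool_pos: [0.4295, -0.3261, 0.0642]
tcp_rot: [-0.191, 1.563, 0.189]
wrist_force: [-2.4, 0.5, 6.1]
width: 0.525
```

Run:
```python
from h import *
plan([[.429,-.3252,.062]])
```

```text
t 39.38 pos [ 0.4295 -0.3261  0.0642] toolx [ 0.    -0.002 -1.   ] yaw 13.87 q6 -0.94 q [-0.69  0.17  2.05 -0.    0.92 -0.94] F [-2.4  0.5  6.1] tq [-0.07  0.41 -0.05] w 0.525
to [ 0.429  -0.3252  0.062 ] offset cm [ 0.22  0.1  -0.03]
```

>>> {"fn": "carry_out", "kwargs": {
  "offset": [
    [0, 0, 0],
    [0, 0, 0],
    [0, 0, 0],
    [0, 0, 0],
    [0, 0, 0]
  ],
  "delta_rot": [
    [5, 0, 0],
    [5, 0, 0],
    [0, 0, 0],
    [0, 0, 0],
    [0, 0, 0]
  ]
}}

```text
time: 39.8
tool_pos: [0.4294, -0.3263, 0.0642]
tcp_rot: [-0.055, 1.57, 0.051]
wrist_force: [-3.2, -0.6, 6.1]
width: 0.52
```

Run:
```python
from h import *
plan([[.429,-.3252,.062]])
```

```text
t 39.8 pos [ 0.4294 -0.3263  0.0642] toolx [-0.    -0.002 -1.   ] yaw 3.87 q6 -0.76 q [-0.69  0.17  2.05 -0.    0.92 -0.76] F [-3.2 -0.6  6.1] tq [-0.17  0.57 -0.11] w 0.52
to [ 0.429  -0.3252  0.062 ] offset cm [ 0.22  0.11 -0.03]
```

>>> {"fn": "carry_out", "kwargs": {
  "offset": [
    [0, 0, 0],
    [0, 0, 0],
    [0, 0, 0],
    [0, 0, 0],
    [0, 0, 0]
  ],
  "delta_rot": [
    [5, 0, 0],
    [5, 0, 0],
    [0, 0, 0],
    [0, 0, 0],
    [0, 0, 0]
  ]
}}

```text
time: 40.22
tool_pos: [0.4293, -0.3263, 0.0642]
tcp_rot: [0.082, 1.569, -0.086]
wrist_force: [-4.2, -0.5, 5.6]
width: 0.525
```

Run:
```python
from h import *
plan([[.429,-.3252,.062]])
```

```text
t 40.22 pos [ 0.4293 -0.3263  0.0642] toolx [-0.    -0.002 -1.   ] yaw -6.12 q6 -0.59 q [-0.69  0.17  2.05 -0.    0.92 -0.59] F [-4.2 -0.5  5.6] tq [-0.23  0.58 -0.05] w 0.525
to [ 0.429  -0.3252  0.062 ] offset cm [ 0.22  0.11 -0.04]
```

>>> {"fn": "carry_out", "kwargs": {
  "offset": [
    [0, 0, 0],
    [0, 0, 0],
    [0, 0, 0],
    [0, 0, 0],
    [0, 0, 0]
  ],
  "delta_rot": [
    [5, 0, 0],
    [5, 0, 0],
    [5, 0, 0],
    [0, 0, 0],
    [0, 0, 0]
  ]
}}

```text
time: 40.63
tool_pos: [0.4291, -0.3264, 0.0642]
tcp_rot: [0.288, 1.552, -0.291]
wrist_force: [-3.8, -0.9, 7.1]
width: 0.528
```

Run:
```python
from h import *
plan([[.429,-.3252,.062]])
```

```text
t 40.63 pos [ 0.4291 -0.3264  0.0642] toolx [-0.001 -0.002 -1.   ] yaw -21.13 q6 -0.32 q [-0.7   0.17  2.05 -0.    0.92 -0.32] F [-3.8 -0.9  7.1] tq [-0.39  0.7  -0.1 ] w 0.528
to [ 0.429  -0.3252  0.062 ] offset cm [ 0.22  0.11 -0.05]
```

>>> {"fn": "carry_out", "kwargs": {
  "offset": [
    [0, 0, 0],
    [0, 0, 0],
    [0, 0, 0],
    [0, 0, 0],
    [0, 0, 0]
  ],
  "delta_rot": [
    [5, 0, 0],
    [5, 0, 0],
    [5, 0, 0],
    [0, 0, 0],
    [0, 0, 0]
  ]
}}

```text
time: 41.05
tool_pos: [0.429, -0.325, 0.0641]
tcp_rot: [0.492, 1.516, -0.493]
wrist_force: [-4.1, 3.3, 8.8]
width: 0.523
```

Run:
```python
from h import *
plan([[.429,-.3252,.062]])
```

```text
t 41.05 pos [ 0.429  -0.325   0.0641] toolx [-0.002 -0.    -1.   ] yaw -36.0 q6 -0.06 q [-0.69  0.17  2.05 -0.    0.92 -0.06] F [-4.1  3.3  8.8] tq [0.58 0.59 0.83] w 0.523
to [ 0.429  -0.3252  0.062 ] offset cm [ 0.21 -0.02  0.01]
```

>>> {"fn": "carry_out", "kwargs": {
  "offset": [
    [0, 0, 0],
    [0, 0, 0],
    [0, 0, 0],
    [0, 0, 0],
    [0, 0, 0]
  ],
  "delta_rot": [
    [5, 0, 0],
    [5, 0, 0],
    [5, 0, 0],
    [0, 0, 0],
    [0, 0, 0]
  ]
}}

```text
time: 41.47
tool_pos: [0.4307, -0.3239, 0.064]
tcp_rot: [0.697, 1.456, -0.694]
wrist_force: [3.7, 6.7, 7.0]
width: 0.524
```

Run:
```python
from h import *
plan([[.429,-.3252,.062]])
```

```text
t 41.47 pos [ 0.4307 -0.3239  0.064 ] toolx [ 0.001  0.001 -1.   ] yaw -51.04 q6 0.2 q [-0.69  0.17  2.05  0.    0.92  0.2 ] F [3.7 6.7 7. ] tq [ 1.22 -0.37  0.82] w 0.524
to [ 0.429  -0.3252  0.062 ] offset cm [ 0.2  -0.22 -0.01]
```

>>> {"fn": "carry_out", "kwargs": {
  "offset": [
    [0, 0, 0],
    [0, 0, 0],
    [0, 0, 0],
    [0, 0, 0],
    [0, 0, 0]
  ],
  "delta_rot": [
    [5, 0, 0],
    [5, 0, 0],
    [5, 0, 0],
    [0, 0, 0],
    [0, 0, 0]
  ]
}}

```text
time: 41.88
tool_pos: [0.4313, -0.3247, 0.0639]
tcp_rot: [0.897, 1.376, -0.895]
wrist_force: [4.4, 4.0, 2.5]
width: 0.524
```

Run:
```python
from h import *
plan([[.429,-.3252,.062]])
```

```text
t 41.88 pos [ 0.4313 -0.3247  0.0639] toolx [ 0.003 -0.    -1.   ] yaw -66.05 q6 0.46 q [-0.69  0.17  2.05  0.    0.92  0.46] F [4.4 4.  2.5] tq [ 0.77 -0.66  0.7 ] w 0.524
to [ 0.429  -0.3252  0.062 ] offset cm [ 0.19 -0.23 -0.05]
```

>>> {"fn": "carry_out", "kwargs": {
  "offset": [
    [0, 0, 0],
    [0, 0, 0],
    [0, 0, 0],
    [0, 0, 0],
    [-2, 0, 0]
  ],
  "delta_rot": [
    [0, 0, 0],
    [0, 0, 0],
    [0, 0, 0],
    [0, 0, 0],
    [0, 0, 0]
  ],
  "fingers": 0.5
}}

```text
time: 42.3
tool_pos: [0.4258, -0.3231, 0.0787]
tcp_rot: [0.899, 1.388, -0.899]
wrist_force: [-1.1, 0.5, -0.2]
width: 0.747
```

>>> {"fn": "carry_out", "kwargs": {
  "offset": [
    [-2.5, 0, 0],
    [-2.5, 0, 0],
    [0, 1.68, -3.6],
    [0, 1.68, -3.6],
    [0, 1.68, -3.6]
  ],
  "delta_rot": [
    [0, 0, 0],
    [0, 0, 0],
    [0, 0, 0],
    [0, 0, 0],
    [0, 0, 0]
  ]
}}

```text
time: 42.72
tool_pos: [0.4314, -0.2057, 0.1332]
tcp_rot: [0.899, 1.377, -0.9]
wrist_force: [1.2, 1.3, -0.7]
width: 0.748
```

>>> {"fn": "carry_out", "kwargs": {
  "offset": [
    [0, 1.68, -3.6],
    [0, 0, 0],
    [0, 0, 0],
    [0, 0, 0],
    [0, 0, 0]
  ],
  "delta_rot": [
    [0, 0, 0],
    [0, 0, 0],
    [0, 0, 0],
    [0, 0, 0],
    [0, 0, 0]
  ]
}}

```text
time: 43.13
tool_pos: [0.4323, -0.1674, 0.1326]
tcp_rot: [0.897, 1.378, -0.899]
wrist_force: [1.1, -0.5, 0.1]
width: 0.748
```

Run:
```python
from h import *
plan([[.432,-.1658,.062]])
```

```text
t 43.13 pos [ 0.4323 -0.1674  0.1326] toolx [-0.001 -0.001 -1.   ] yaw -66.17 q6 0.73 q [-0.42 -0.05  2.14 -0.    1.05  0.73] F [ 1.1 -0.5  0.1] tq [-0.02  0.    0.01] w 0.748
to [ 0.432  -0.1658  0.062 ] offset cm [ 7.06  0.05 -0.16]
```

>>> {"fn": "carry_out", "kwargs": {
  "offset": [
    [2.4, 0.05, -0.16],
    [2.4, 0, 0],
    [2.2, 0, 0],
    [0, 0, 0],
    [0, 0, 0]
  ],
  "delta_rot": [
    [0, 0, 0],
    [0, 0, 0],
    [0, 0, 0],
    [0, 0, 0],
    [0, 0, 0]
  ]
}}

```text
time: 43.55
tool_pos: [0.4303, -0.1653, 0.0613]
tcp_rot: [0.898, 1.383, -0.9]
wrist_force: [0.3, 0.2, -0.2]
width: 0.751
```

>>> {"fn": "carry_out", "kwargs": {
  "offset": [
    [0, 0, 0],
    [0, 0, 0],
    [0, 0, 0],
    [0, 0, 0],
    [0, 0, 0]
  ],
  "delta_rot": [
    [0, 0, 0],
    [0, 0, 0],
    [0, 0, 0],
    [0, 0, 0],
    [0, 0, 0]
  ],
  "fingers": -0.3
}}

```text
time: 43.97
tool_pos: [0.4328, -0.1653, 0.0641]
tcp_rot: [0.896, 1.377, -0.897]
wrist_force: [-1.3, 0.7, 7.4]
width: 0.519
```

>>> {"fn": "carry_out", "kwargs": {
  "offset": [
    [0, 0, 0],
    [0, 0, 0],
    [0, 0, 0],
    [0, 0, 0],
    [0, 0, 0]
  ],
  "delta_rot": [
    [5, 0, 0],
    [5, 0, 0],
    [0, 0, 0],
    [0, 0, 0],
    [0, 0, 0]
  ]
}}

```text
time: 44.38
tool_pos: [0.4348, -0.165, 0.0641]
tcp_rot: [1.028, 1.31, -1.025]
wrist_force: [5.1, 1.9, -0.1]
width: 0.527
```

Run:
```python
from h import *
plan([[.432,-.1658,.062]])
```

```text
t 44.38 pos [ 0.4348 -0.165   0.0641] toolx [ 0.005 -0.002 -1.   ] yaw -76.02 q6 0.91 q [-0.42  0.04  2.2   0.    0.9   0.91] F [ 5.1  1.9 -0.1] tq [ 0.47 -0.79  0.56] w 0.527
to [ 0.432  -0.1658  0.062 ] offset cm [ 0.21 -0.3   0.01]
```

>>> {"fn": "carry_out", "kwargs": {
  "offset": [
    [0, 0, 0],
    [0, 0, 0],
    [0, 0, 0],
    [0, 0, 0],
    [0, 0, 0]
  ],
  "delta_rot": [
    [5, 0, 0],
    [5, 0, 0],
    [5, 0, 0],
    [0, 0, 0],
    [0, 0, 0]
  ]
}}

```text
time: 44.8
tool_pos: [0.4348, -0.1661, 0.0643]
tcp_rot: [1.22, 1.196, -1.219]
wrist_force: [5.3, -2.4, 2.5]
width: 0.522
```

Run:
```python
from h import *
plan([[.432,-.1658,.062]])
```

```text
t 44.8 pos [ 0.4348 -0.1661  0.0643] toolx [ 0.005 -0.003 -1.   ] yaw -90.88 q6 1.17 q [-0.42  0.04  2.2  -0.    0.9   1.17] F [ 5.3 -2.4  2.5] tq [-0.42 -0.76  0.78] w 0.522
to [ 0.432  -0.1658  0.062 ] offset cm [ 0.23 -0.28 -0.02]
```

>>> {"fn": "carry_out", "kwargs": {
  "offset": [
    [0, 0, 0],
    [0, 0, 0],
    [0, 0, 0],
    [0, 0, 0],
    [0, 0, 0]
  ],
  "delta_rot": [
    [5, 0, 0],
    [5, 0, 0],
    [0, 0, 0],
    [0, 0, 0],
    [0, 0, 0]
  ]
}}

```text
time: 45.22
tool_pos: [0.4347, -0.1667, 0.0643]
tcp_rot: [1.347, 1.107, -1.346]
wrist_force: [5.3, -4.9, -0.2]
width: 0.526
```

Run:
```python
from h import *
plan([[.432,-.1658,.062]])
```

```text
t 45.22 pos [ 0.4347 -0.1667  0.0643] toolx [ 0.005 -0.004 -1.   ] yaw -100.89 q6 1.34 q [-0.42  0.04  2.2  -0.    0.9   1.34] F [ 5.3 -4.9 -0.2] tq [-0.88 -0.63  0.59] w 0.526
to [ 0.432  -0.1658  0.062 ] offset cm [ 0.23 -0.29 -0.04]
```

>>> {"fn": "carry_out", "kwargs": {
  "offset": [
    [0, 0, 0],
    [0, 0, 0],
    [0, 0, 0],
    [0, 0, 0],
    [-2, 0, 0]
  ],
  "delta_rot": [
    [0, 0, 0],
    [0, 0, 0],
    [0, 0, 0],
    [0, 0, 0],
    [0, 0, 0]
  ],
  "fingers": 0.5
}}

```text
time: 45.63
tool_pos: [0.4279, -0.1629, 0.0787]
tcp_rot: [1.348, 1.121, -1.357]
wrist_force: [-0.8, 0.1, -1.4]
width: 0.749
```

>>> {"fn": "carry_out", "kwargs": {
  "offset": [
    [-2.5, 0, 0],
    [-2.5, 0, 0],
    [0, 0.68, 3.9],
    [0, 0.68, 3.9],
    [0, 0, 0]
  ],
  "delta_rot": [
    [0, 0, 0],
    [0, 0, 0],
    [0, 0, 0],
    [0, 0, 0],
    [0, 0, 0]
  ]
}}

```text
time: 46.05
tool_pos: [0.431, -0.2491, 0.1339]
tcp_rot: [1.349, 1.106, -1.353]
wrist_force: [-0.1, -0.1, -0.3]
width: 0.749
```

>>> {"fn": "carry_out", "kwargs": {
  "offset": [
    [0, 0, 0],
    [0, 0, 0],
    [0, 0, 0],
    [0, 0, 0],
    [0, 0, 0]
  ],
  "delta_rot": [
    [0, 0, 0],
    [0, 0, 0],
    [0, 0, 0],
    [0, 0, 0],
    [0, 0, 0]
  ]
}}

```text
time: 46.47
tool_pos: [0.4299, -0.2427, 0.132]
tcp_rot: [1.349, 1.114, -1.351]
wrist_force: [-0.4, -0.6, 0.4]
width: 0.75
```

Run:
```python
from h import *
plan([[.4307,-.2455,.062]])
```

```text
t 46.47 pos [ 0.4299 -0.2427  0.132 ] toolx [-0.002  0.001 -1.   ] yaw -101.04 q6 1.2 q [-0.56  0.01  2.09 -0.    1.05  1.2 ] F [-0.4 -0.6  0.4] tq [-0.03  0.01  0.04] w 0.75
to [ 0.4307 -0.2455  0.062 ] offset cm [7.   0.15 0.26]
```

>>> {"fn": "carry_out", "kwargs": {
  "offset": [
    [2.4, 0.15, 0.26],
    [2.4, 0, 0],
    [2.2, 0, 0],
    [0, 0, 0],
    [0, 0, 0]
  ],
  "delta_rot": [
    [0, 0, 0],
    [0, 0, 0],
    [0, 0, 0],
    [0, 0, 0],
    [0, 0, 0]
  ]
}}

```text
time: 46.88
tool_pos: [0.4297, -0.2453, 0.0613]
tcp_rot: [1.349, 1.117, -1.353]
wrist_force: [0.3, -0.3, 0.7]
width: 0.753
```

>>> {"fn": "carry_out", "kwargs": {
  "offset": [
    [0, 0, 0],
    [0, 0, 0],
    [0, 0, 0],
    [0, 0, 0],
    [0, 0, 0]
  ],
  "delta_rot": [
    [0, 0, 0],
    [0, 0, 0],
    [0, 0, 0],
    [0, 0, 0],
    [0, 0, 0]
  ],
  "fingers": -0.3
}}

```text
time: 47.3
tool_pos: [0.4322, -0.2469, 0.0642]
tcp_rot: [1.351, 1.11, -1.35]
wrist_force: [-1.4, 3.6, 7.0]
width: 0.524
```

>>> {"fn": "carry_out", "kwargs": {
  "offset": [
    [0, 0, 0],
    [0, 0, 0],
    [0, 0, 0],
    [0, 0, 0],
    [0, 0, 0]
  ],
  "delta_rot": [
    [5, 0, 0],
    [5, 0, 0],
    [0, 0, 0],
    [0, 0, 0],
    [0, 0, 0]
  ]
}}

```text
time: 47.72
tool_pos: [0.4316, -0.2472, 0.0639]
tcp_rot: [1.473, 1.012, -1.475]
wrist_force: [-0.5, 1.8, 6.8]
width: 0.521
```

Run:
```python
from h import *
plan([[.4307,-.2455,.062]])
```

```text
t 47.72 pos [ 0.4316 -0.2472  0.0639] toolx [-0.001 -0.001 -1.   ] yaw -110.99 q6 1.37 q [-0.57  0.1   2.13 -0.    0.91  1.37] F [-0.5  1.8  6.8] tq [0.34 0.32 0.4 ] w 0.521
to [ 0.4307 -0.2455  0.062 ] offset cm [ 0.19 -0.14 -0.12]
```

>>> {"fn": "carry_out", "kwargs": {
  "offset": [
    [0, 0, 0],
    [0, 0, 0],
    [0, 0, 0],
    [0, 0, 0],
    [0, 0, 0]
  ],
  "delta_rot": [
    [5, 0, 0],
    [5, 0, 0],
    [5, 0, 0],
    [0, 0, 0],
    [0, 0, 0]
  ]
}}

```text
time: 48.13
tool_pos: [0.4334, -0.2493, 0.0641]
tcp_rot: [1.652, 0.838, -1.652]
wrist_force: [2.6, -4.6, -0.2]
width: 0.522
```

Run:
```python
from h import *
plan([[.4307,-.2455,.062]])
```

```text
t 48.13 pos [ 0.4334 -0.2493  0.0641] toolx [ 0.003 -0.006 -1.   ] yaw -125.88 q6 1.63 q [-0.57  0.1   2.13 -0.    0.9   1.63] F [ 2.6 -4.6 -0.2] tq [-0.61 -0.47  0.94] w 0.522
to [ 0.4307 -0.2455  0.062 ] offset cm [ 0.21 -0.44 -0.15]
```

>>> {"fn": "carry_out", "kwargs": {
  "offset": [
    [0, 0, 0],
    [0, 0, 0],
    [0, 0, 0],
    [0, 0, 0],
    [-2, 0, 0]
  ],
  "delta_rot": [
    [0, 0, 0],
    [0, 0, 0],
    [0, 0, 0],
    [0, 0, 0],
    [0, 0, 0]
  ],
  "fingers": 0.5
}}

```text
time: 48.55
tool_pos: [0.4277, -0.2446, 0.0788]
tcp_rot: [1.654, 0.851, -1.664]
wrist_force: [-1.2, -0.3, -0.5]
width: 0.751
```

>>> {"fn": "carry_out", "kwargs": {
  "offset": [
    [-3, 0, 0],
    [-3.5, 0, 0],
    [-3.5, 0, 0],
    [-3.5, 0, 0],
    [-3, 0, 0]
  ],
  "delta_rot": [
    [0, 0, 0],
    [-7, 0, 0],
    [-7, 0, 0],
    [-7, 0, 0],
    [-7, 0, 0]
  ]
}}

```text
time: 48.97
tool_pos: [0.4313, -0.2466, 0.2498]
tcp_rot: [1.308, 1.142, -1.309]
wrist_force: [-0.3, 0.3, 1.0]
width: 0.747
```

>>> {"fn": "carry_out", "kwargs": {
  "offset": [
    [0, 0, 0],
    [0, 0, 0],
    [0, 0, 0],
    [0, 0, 0],
    [0, 0, 0]
  ],
  "delta_rot": [
    [-7, 0, 0],
    [-7, 0, 0],
    [-7, 0, 0],
    [-7, 0, 0],
    [-7, 0, 0]
  ]
}}

```text
time: 49.38
tool_pos: [0.431, -0.2465, 0.2473]
tcp_rot: [0.852, 1.399, -0.853]
wrist_force: [-0.3, -0.2, 0.3]
width: 0.749
```

>>> {"fn": "carry_out", "kwargs": {
  "offset": [
    [0, 0, 0],
    [0, 0, 0],
    [0, 0, 0],
    [0, 0, 0],
    [0, 0, 0]
  ],
  "delta_rot": [
    [-7, 0, 0],
    [-7, 0, 0],
    [-7, 0, 0],
    [-7, 0, 0],
    [-7, 0, 0]
  ]
}}

```text
time: 49.8
tool_pos: [0.431, -0.2464, 0.2471]
tcp_rot: [0.38, 1.54, -0.38]
wrist_force: [0.4, 0.7, -0.4]
width: 0.751
```

>>> {"fn": "carry_out", "kwargs": {
  "offset": [
    [0, 0, 0],
    [0, 0, 0],
    [0, 0, 0],
    [0, 0, 0],
    [0, 0, 0]
  ],
  "delta_rot": [
    [-7, 0, 0],
    [-7, 0, 0],
    [-7, 0, 0],
    [-6, 0, 0],
    [0, 0, 0]
  ]
}}

```text
time: 50.22
tool_pos: [0.431, -0.2464, 0.2471]
tcp_rot: [0.014, 1.573, -0.013]
wrist_force: [-1.6, -0.0, -0.6]
width: 0.752
```

Run:
```python
from h import *
q,Z=cloud("top");p,X=cloud("scene")
P=band(Z,.146,.165,(.3,.52,-.03,.25));print("guardbar",len(P),rect(P),P.mean(0).round(4))
P=band(Z,.105,.12,(.3,.52,-.03,.25));print("guardtop",len(P),rect(P))
P=band(X,.146,.165,(.3,.52,-.03,.25));print("guardbar S",len(P),rect(P),P.mean(0).round(4))
P=band(Z,.12,.14,(.36,.46,.28,.4));print("gauge handle",len(P),rect(P),P.mean(0).round(4))
for y in(-.165,-.245,-.325):
    P=band(Z,.085,.1,(.39,.47,y-.035,y+.035));print("cap",len(P),rect(P))
hsv=cv2.cvtColor(q,cv2.COLOR_RGB2HSV)
lo=[];hi=[]
for u in range(175,300,3):
    c=np.where(hsv[:,u,1]<75,1,0)
    y0,x0=Z[:,u,1],Z[:,u,0]
    m=(c==1)&(x0>.52)&(x0<.74)&(abs(Z[:,u,2]-.01)<.009)
    if m.sum()>3: lo.append((y0[m][-1],x0[m].min()));hi.append((y0[m][0],x0[m].max()))
for L in(lo,hi):
    L=np.array(L);k=np.ones(len(L),bool)
    for _ in range(5):
        f=np.polyfit(L[k,0],L[k,1],1);r=abs(np.polyval(f,L[:,0])-L[:,1]);k=r<.003
    print("edge slope deg",np.degrees(np.arctan(f[0])).round(2),"x at .0112",np.polyval(f,.0112).round(4),k.sum())
plan([[.4105,.102,.27]],-1.4)
cv2.imwrite("pics/t3.png",cv2.resize(q[120:280,120:400,::-1],(800,457),interpolation=cv2.INTER_CUBIC))
```

```text
guardbar 125 (array([441.3,  90.4]), array([78.6, 12.8]), 88.3) [0.4414 0.091  0.1544]
guardtop 904 (array([441.8,  91. ]), array([ 97.9, 107.4]), 88.5)
guardbar S 90 (array([441.1,  92.9]), array([20.1, 86.3]), 0.1) [0.4433 0.0888 0.1544]
gauge handle 97 (array([410.9, 332.7]), array([35.8, 24.8]), 1.9) [0.4114 0.3312 0.1303]
cap 151 (array([ 433.9, -166. ]), array([44.4, 43.2]), 88.8)
cap 151 (array([ 430. , -245.4]), array([44.8, 44.3]), 27.1)
cap 0 (array([0., 0.]), array([0., 0.]), 0.0)
edge slope deg 2.13 x at .0112 0.5429 41
edge slope deg 1.94 x at .0112 0.7095 42
t 50.32 pos [ 0.431  -0.2465  0.2472] toolx [-0.002  0.    -1.   ] yaw -1.29 q6 -0.55 q [-0.57 -0.09  1.95 -0.    1.28 -0.55] F [-1.   0.  -0.1] tq [ 0.03  0.01 -0.01] w 0.746
delta_rot deg [ 0.11 -0.13 -0.02]
to [0.4105 0.102  0.27  ] offset cm [-2.28 34.79 -2.91]
```

View pics/t3.png

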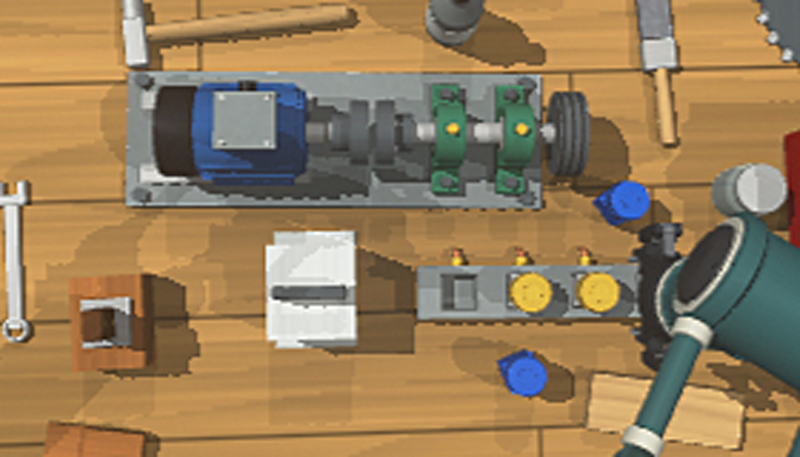

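>>> {"fn": "carry_out", "kwargs": {
  "offset": [
    [0, 3.745, 0.03],
    [0, 3.745, 0.03],
    [0, 3.745, 0.03],
    [0, 3.745, 0.03],
    [0, 3.745, 0.03]
  ],
  "delta_rot": [
    [0.3, 0, 0],
    [0, 0, 0],
    [0, 0, 0],
    [0, 0, 0],
    [0, 0, 0]
  ]
}}

```text
time: 50.73
tool_pos: [0.4368, -0.058, 0.2475]
tcp_rot: [0.023, 1.572, -0.022]
wrist_force: [0.5, 0.5, -0.4]
width: 0.748
```

>>> {"fn": "carry_out", "kwargs": {
  "offset": [
    [0, 3.745, 0.03],
    [0, 3.745, 0.03],
    [0, 3.745, 0.03],
    [0, 3.745, 0.03],
    [0, 0, 0]
  ],
  "delta_rot": [
    [0, 0, 0],
    [0, 0, 0],
    [0, 0, 0],
    [0, 0, 0],
    [0, 0, 0]
  ]
}}

```text
time: 51.15
tool_pos: [0.4417, 0.096, 0.2476]
tcp_rot: [0.02, 1.572, -0.014]
wrist_force: [0.5, 0.8, -0.7]
width: 0.746
```

>>> {"fn": "carry_out", "kwargs": {
  "offset": [
    [2, 0, 0],
    [2, 0, 0],
    [0, 0, 0],
    [0, 0, 0],
    [0, 0, 0]
  ],
  "delta_rot": [
    [0, 0, 0],
    [0, 0, 0],
    [0, 0, 0],
    [0, 0, 0],
    [0, 0, 0]
  ]
}}

```text
time: 51.57
tool_pos: [0.4424, 0.0899, 0.2082]
tcp_rot: [0.021, 1.572, -0.02]
wrist_force: [0.2, -0.2, -0.4]
width: 0.748
```

Run:
```python
from h import *
p,X=cloud("scene")
P=band(X,.146,.165,(.3,.52,-.03,.25));print("guardbar S",len(P),rect(P),P.mean(0).round(4))
P=band(X,.105,.12,(.3,.52,-.03,.25));print("guardtop S",len(P),rect(P))
plan([[.4415,.0907,.133]],-1.6)
```

```text
guardbar S 88 (array([442.1,  93.4]), array([20. , 89.1]), 1.3) [0.4431 0.0878 0.1544]
guardtop S 460 (array([439.1,  91.7]), array([121.4, 106.2]), 1.0)
t 51.62 pos [0.4428 0.09   0.2087] toolx [-0.  0. -1.] yaw -1.5 q6 0.17 q [ 0.15 -0.15  2.08  0.    1.21  0.17] F [0.  1.4 0.2] tq [-0.01 -0.03 -0.02] w 0.751
delta_rot deg [ 0.1  -0.   -0.02]
to [0.4415 0.0907 0.133 ] offset cm [ 7.57  0.07 -0.14]
```

>>> {"fn": "carry_out", "kwargs": {
  "offset": [
    [2.5, 0.07, -0.14],
    [2.5, 0, 0],
    [1.5, 0, 0],
    [1, 0, 0],
    [0, 0, 0]
  ],
  "delta_rot": [
    [0, 0, 0],
    [0, 0, 0],
    [0, 0, 0],
    [0, 0, 0],
    [0, 0, 0]
  ]
}}

```text
time: 52.03
tool_pos: [0.4396, 0.0905, 0.1312]
tcp_rot: [0.02, 1.575, -0.02]
wrist_force: [-0.8, -0.9, -0.6]
width: 0.75
```

>>> {"fn": "carry_out", "kwargs": {
  "offset": [
    [0, 0, 0],
    [0, 0, 0],
    [0, 0, 0],
    [0, 0, 0],
    [0, 0, 0]
  ],
  "delta_rot": [
    [0, 0, 0],
    [0, 0, 0],
    [0, 0, 0],
    [0, 0, 0],
    [0, 0, 0]
  ],
  "fingers": -1,
  "newtons": 90
}}

```text
time: 52.45
tool_pos: [0.4409, 0.0914, 0.1335]
tcp_rot: [0.021, 1.571, -0.019]
wrist_force: [-2.6, 0.2, 6.6]
width: 0.141
```

>>> {"fn": "carry_out", "kwargs": {
  "offset": [
    [0, 0, 0],
    [0, 0, 0],
    [0, 0, 0],
    [0, 0, 0],
    [0, 0, 0]
  ],
  "delta_rot": [
    [0, 0, 0],
    [0, 0, 0],
    [0, 0, 0],
    [0, 0, 0],
    [0, 0, 0]
  ]
}}

```text
time: 52.87
tool_pos: [0.4409, 0.0914, 0.1335]
tcp_rot: [0.02, 1.571, -0.019]
wrist_force: [-3.6, 2.0, 5.8]
width: 0.148
```

>>> {"fn": "carry_out", "kwargs": {
  "offset": [
    [-0.5, 0, 0],
    [-1, 0, 0],
    [-2, 0, 0],
    [-2.5, 0, 0],
    [-2.5, 0, 0]
  ],
  "delta_rot": [
    [0, 0, 0],
    [0, 0, 0],
    [0, 0, 0],
    [0, 0, 0],
    [0, 0, 0]
  ]
}}

```text
time: 53.28
tool_pos: [0.4393, 0.0905, 0.2172]
tcp_rot: [0.019, 1.576, -0.02]
wrist_force: [1.2, 0.7, -4.9]
width: 0.142
```

>>> {"fn": "carry_out", "kwargs": {
  "offset": [
    [-2.5, 0, 0],
    [-2.5, 0, 0],
    [-1.5, 0, 0],
    [0, 0, 0],
    [0, 0, 0]
  ],
  "delta_rot": [
    [0, 0, 0],
    [0, 0, 0],
    [0, 0, 0],
    [0, 0, 0],
    [0, 0, 0]
  ]
}}

```text
time: 53.7
tool_pos: [0.441, 0.0909, 0.2828]
tcp_rot: [0.019, 1.571, -0.019]
wrist_force: [-0.3, 0.3, -6.9]
width: 0.141
```

Run:
```python
from h import *
q,Z=cloud("top");p,X=cloud("scene")
P=band(Z,.24,.27,(.3,.58,-.03,.25));print("guardtop",len(P),rect(P))
P=band(X,.24,.27,(.3,.58,-.03,.25));print("guardtop S",len(P),rect(P),np.median(P,0))
plan([[.6266,.0142,.28]],-2.0)
cv2.imwrite("pics/gd.png",cv2.resize(p[60:240,180:400,::-1],(733,600),interpolation=cv2.INTER_CUBIC))
```

```text
guardtop 36 (array([491.7,  89. ]), array([99.2,  8.4]), 89.2)
guardtop S 541 (array([441. ,  92.2]), array([105.4, 118. ]), 89.0) [0.46445151 0.08292658 0.26202269]
t 53.8 pos [0.4395 0.0907 0.2805] toolx [-0.005 -0.001 -1.   ] yaw -1.42 q6 0.17 q [ 0.15 -0.2   1.99  0.    1.36  0.17] F [-1.1 -0.6 -5.8] tq [-0.01 -0.02 -0.01] w 0.142
delta_rot deg [ 0.58 -0.29  0.04]
to [0.6266 0.0142 0.28  ] offset cm [ 0.05 -6.99 18.96]
```

View pics/gd.png

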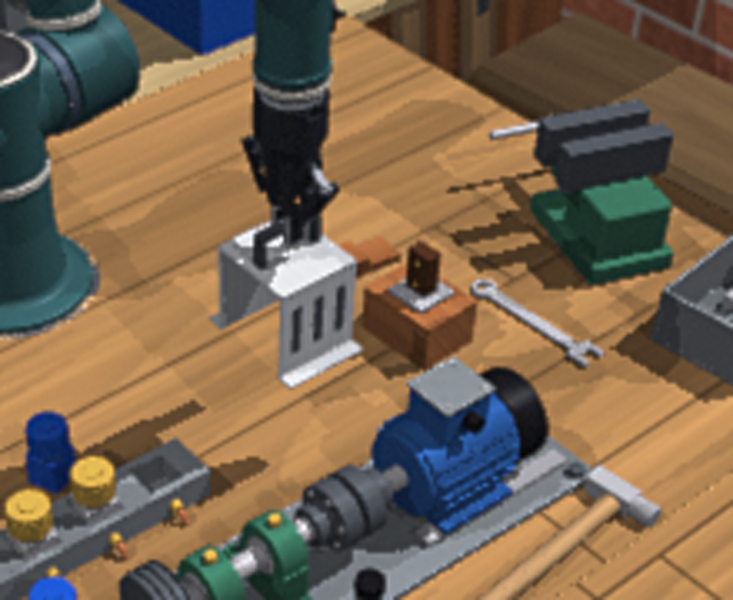

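>>> {"fn": "carry_out", "kwargs": {
  "offset": [
    [0, 0, 0],
    [0, -1.17, 3.16],
    [0, -1.17, 3.16],
    [0, -1.17, 3.16],
    [0, -1.17, 3.16]
  ],
  "delta_rot": [
    [0.5, 0, 0],
    [0, 0, 0],
    [0, 0, 0],
    [0, 0, 0],
    [0, 0, 0]
  ]
}}

```text
time: 54.22
tool_pos: [0.5659, 0.0394, 0.2801]
tcp_rot: [0.026, 1.575, -0.026]
wrist_force: [0.1, 0.6, -4.5]
width: 0.14
```

>>> {"fn": "carry_out", "kwargs": {
  "offset": [
    [0, -1.17, 3.16],
    [0, -1.17, 3.1],
    [0, 0, 0],
    [0, 0, 0],
    [0, 0, 0]
  ],
  "delta_rot": [
    [0, 0, 0],
    [0, 0, 0],
    [0, 0, 0],
    [0, 0, 0],
    [0, 0, 0]
  ]
}}

```text
time: 54.63
tool_pos: [0.6263, 0.0144, 0.2796]
tcp_rot: [0.027, 1.577, -0.027]
wrist_force: [-1.0, -0.2, -5.8]
width: 0.139
```

>>> {"fn": "carry_out", "kwargs": {
  "offset": [
    [0, 0, 0],
    [0, 0, 0],
    [0, 0, 0],
    [0, 0, 0],
    [0, 0, 0]
  ],
  "delta_rot": [
    [0, 0, 0],
    [0, 0, 0],
    [0, 0, 0],
    [0, 0, 0],
    [0, 0, 0]
  ]
}}

```text
time: 55.05
tool_pos: [0.627, 0.0148, 0.2826]
tcp_rot: [0.026, 1.572, -0.026]
wrist_force: [-0.6, 0.4, -4.1]
width: 0.148
```

Run:
```python
from h import *
p,X=cloud("scene")
P=band(X,.24,.275,(.5,.76,-.09,.13));print("guardtop S",len(P),rect(P))
plan([[.6266,.0142,.1435]],-2.0)
```

```text
guardtop S 685 (array([627.5,  15.9]), array([102.5, 113.6]), 89.2)
t 55.1 pos [0.6271 0.0147 0.2826] toolx [-0.001  0.    -1.   ] yaw -1.9 q6 0.02 q [-0.02  0.15  1.65  0.    1.35  0.02] F [ 0.6 -0.2 -4.8] tq [-0.06 -0.01  0.04] w 0.139
delta_rot deg [ 0.1  -0.06 -0.  ]
to [0.6266 0.0142 0.1435] offset cm [13.91 -0.06 -0.05]
```

Well aligned. I'll lower it gently.

>>> {"fn": "carry_out", "kwargs": {
  "offset": [
    [1.5, -0.05, -0.05],
    [2, 0, 0],
    [2, 0, 0],
    [2, 0, 0],
    [1.5, 0, 0]
  ],
  "delta_rot": [
    [0.1, 0, 0],
    [0, 0, 0],
    [0, 0, 0],
    [0, 0, 0],
    [0, 0, 0]
  ]
}}

```text
time: 55.52
tool_pos: [0.6258, 0.0141, 0.1904]
tcp_rot: [0.028, 1.574, -0.028]
wrist_force: [0.4, -0.5, -6.4]
width: 0.143
```

>>> {"fn": "carry_out", "kwargs": {
  "offset": [
    [1.2, 0, 0],
    [1, 0, 0],
    [0.8, 0, 0],
    [0.6, 0, 0],
    [0, 0, 0]
  ],
  "delta_rot": [
    [0, 0, 0],
    [0, 0, 0],
    [0, 0, 0],
    [0, 0, 0],
    [0, 0, 0]
  ]
}}

```text
time: 55.93
tool_pos: [0.626, 0.014, 0.1549]
tcp_rot: [0.028, 1.574, -0.028]
wrist_force: [-0.6, 0.4, -5.5]
width: 0.144
```

Run:
```python
from h import *
plan([[.6266,.0142,.1435]],-2.0)
```

```text
t 55.93 pos [0.626  0.014  0.1549] toolx [-0.003  0.    -1.   ] yaw -2.02 q6 0.02 q [-0.02  0.23  1.79  0.    1.12  0.02] F [-0.6  0.4 -5.5] tq [ 0.02  0.04 -0.03] w 0.144
delta_rot deg [-0.02 -0.2   0.  ]
to [0.6266 0.0142 0.1435] offset cm [1.14 0.02 0.06]
```

>>> {"fn": "carry_out", "kwargs": {
  "offset": [
    [0.4, 0, 0],
    [0.3, 0, 0],
    [0.2, 0, 0],
    [0.15, 0, 0],
    [0.1, 0, 0]
  ],
  "delta_rot": [
    [0, -0.2, 0],
    [0, 0, 0],
    [0, 0, 0],
    [0, 0, 0],
    [0, 0, 0]
  ]
}}

```text
time: 56.35
tool_pos: [0.6267, 0.014, 0.1447]
tcp_rot: [0.028, 1.569, -0.028]
wrist_force: [0.0, -0.9, -5.5]
width: 0.139
```

>>> {"fn": "carry_out", "kwargs": {
  "offset": [
    [0.1, 0, 0],
    [0.1, 0, 0],
    [0, 0, 0],
    [0, 0, 0],
    [0, 0, 0]
  ],
  "delta_rot": [
    [0, 0, 0],
    [0, 0, 0],
    [0, 0, 0],
    [0, 0, 0],
    [0, 0, 0]
  ]
}}

```text
time: 56.77
tool_pos: [0.6268, 0.014, 0.1437]
tcp_rot: [0.028, 1.568, -0.028]
wrist_force: [-5.6, -0.7, 4.1]
width: 0.144
```

>>> {"fn": "carry_out", "kwargs": {
  "offset": [
    [0, 0, 0],
    [0, 0, 0],
    [0, 0, 0],
    [0, 0, 0],
    [0, 0, 0]
  ],
  "delta_rot": [
    [0, 0, 0],
    [0, 0, 0],
    [0, 0, 0],
    [0, 0, 0],
    [0, 0, 0]
  ],
  "fingers": 0.3
}}

```text
time: 57.18
tool_pos: [0.6269, 0.014, 0.1427]
tcp_rot: [0.028, 1.568, -0.028]
wrist_force: [0.2, -0.2, 0.6]
width: 0.652
```

>>> {"fn": "carry_out", "kwargs": {
  "offset": [
    [-0.5, 0, 0],
    [-1.5, 0, 0],
    [-3, 0, 0],
    [-4, 0, 0],
    [-4, 0, 0]
  ],
  "delta_rot": [
    [0, 0, 0],
    [0, 0, 0],
    [0, 0, 0],
    [0, 0, 0],
    [0, 0, 0]
  ]
}}

```text
time: 57.6
tool_pos: [0.6254, 0.014, 0.2729]
tcp_rot: [0.028, 1.572, -0.028]
wrist_force: [1.0, -0.1, -0.1]
width: 0.651
```

>>> {"fn": "carry_out", "kwargs": {
  "offset": [
    [0, -4, -1],
    [0, -4, -1],
    [0, -4, -1],
    [0, -4, -1],
    [0, -4, -1]
  ],
  "delta_rot": [
    [0, 0, 0],
    [0, 0, 0],
    [0, 0, 0],
    [0, 0, 0],
    [0, 0, 0]
  ]
}}

```text
time: 58.02
tool_pos: [0.5688, -0.1856, 0.2733]
tcp_rot: [0.027, 1.568, -0.027]
wrist_force: [1.4, -0.7, 0.1]
width: 0.651
```

>>> {"fn": "carry_out", "kwargs": {
  "offset": [
    [0, -4, -1],
    [0, -4, -1],
    [0, -4, 0],
    [0, -4, 0],
    [0, 0, 0]
  ],
  "delta_rot": [
    [0, 0, 0],
    [0, 0, 0],
    [0, 0, 0],
    [0, 0, 0],
    [0, 0, 0]
  ]
}}

```text
time: 58.43
tool_pos: [0.5425, -0.3504, 0.2726]
tcp_rot: [0.028, 1.569, -0.035]
wrist_force: [0.2, -0.3, 0.1]
width: 0.647
```

Run:
```python
from h import *
q,Z=cloud("top");p,X=cloud("scene")
for n,A in(("T",Z),("S",X)):
    P=band(A,.115,.135,(.54,.72,-.05,.075));print("guardtop",n,len(P),rect(P),np.median(P,0).round(4))
    P=band(A,.155,.175,(.54,.72,-.05,.075));print("bar",n,len(P),rect(P),np.median(P,0).round(4))
P=band(Z,.165,.175,(.58,.69,.10,.22));print("box",len(P),rect(P),np.percentile(P,[1,99],axis=0).round(4))
P=band(Z,.12,.14,(.36,.46,.28,.4));print("gauge handle",len(P),rect(P),P.mean(0).round(4))
P=band(Z,.069,.077,(.37,.45,.29,.38));print("shoulder",len(P),np.median(P,0).round(4))
for y in(-.165,-.245,-.325):
    P=band(X,.085,.1,(.39,.47,y-.035,y+.035));print("cap S",len(P),rect(P),np.median(P,0).round(4))
plan([.4,-.3,.3])
cv2.imwrite("pics/end.png",np.vstack([cv2.resize(q[120:260,120:400,::-1],(600,300)),cv2.resize(p[120:260,110:390,::-1],(600,300),interpolation=cv2.INTER_CUBIC)]))
```

```text
guardtop T 883 (array([627.4,  14.2]), array([ 98.5, 106.6]), 88.6) [0.62   0.0148 0.1232]
bar T 129 (array([627.6,  13.3]), array([78.8, 13.6]), 88.8) [0.6274 0.0147 0.1644]
guardtop S 618 (array([626.9,  14.7]), array([102.9, 114.8]), 89.0) [0.6408 0.0101 0.1244]
bar S 101 (array([627.5,  15. ]), array([16.8, 84.2]), 0.4) [0.6298 0.012  0.1648]
box 424 (array([631.7, 156.8]), array([66.1, 60.7]), 88.7) [[0.6014 0.1237 0.1664]
 [0.662  0.1896 0.1746]]
gauge handle 96 (array([410.9, 333.3]), array([35.7, 24.5]), 2.2) [0.4113 0.3313 0.1305]
shoulder 141 [0.4153 0.3207 0.0723]
cap S 115 (array([ 434.6, -164.2]), array([48.6, 47.6]), 89.5) [ 0.4334 -0.1665  0.0936]
cap S 118 (array([ 432.5, -243. ]), array([42. , 46.1]), 37.0) [ 0.4335 -0.2449  0.0933]
cap S 129 (array([ 429.7, -325.3]), array([46.8, 47.5]), 73.6) [ 0.432  -0.3259  0.0932]
t 58.53 pos [ 0.5432 -0.3449  0.2724] toolx [ 0.002  0.    -1.   ] yaw -2.2 q6 -0.57 q [-0.61  0.18  1.63  0.    1.33 -0.57] F [-0.2  0.4 -0.2] tq [ 0.04 -0.   -0.04] w 0.651
to [ 0.4 -0.3  0.3] offset cm [ -2.78   3.93 -14.48]
```

View pics/end.png

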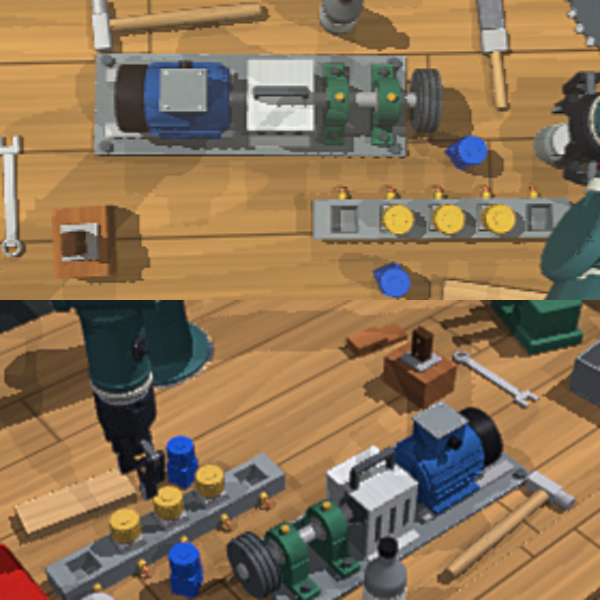

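```bash
python3 -c "
from workcell import *
print(finish_job())"
```

```text
the job is handed in; nothing more can be done
None
```

The drive is set up as asked and the job is handed in at about 58 s on the robot's clock. `finish_job` gave no verdict.

- **Gauge and motor:** I put the gauge in the coupling gap with its shoulder on the rims and let go. I then pushed the motor up until it stopped dead at about 18 N. The gauge came out straight up with about 2–3 N of side force, and it stands back in its block. The terminal box reads the same in every top view after the draw-out, and the gap reads about 7.4 mm against the 8 mm blade. One comparison disagreed. Across the draw-out, one edge of the box read 3 mm different while the opposite edge did not change; I took this as one pixel of depth noise.
- **Grease caps:** Three cups are fitted. The first, nearest the guard, was already tight and the third turned to its stop. The middle one probably had a little play. I tried the first and middle caps again and both slipped in the grip at about 0.6–0.9 N m. One odd reading of about 0 on the middle cap did not come back. All three cups are still in their sockets.
- **Guard:** It had been knocked about 3 cm aside during the run, so I found it again before lifting it. It now sits over the coupling with its top about 124 mm up, as it should be with its feet on the plate. Its centre is within about 1 mm of the target, and it is within about 1° of square.
- **Other things on the bench:** I did not touch the blue cups or the other items. In the last pictures the ones in view look undisturbed.

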